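Tip out the parts cup, brush it and kit the standoffs

ROBOT

A 6-joint arm with a two-finger parallel gripper is mounted at the origin on a cart in front of the work surface, level with it; the furniture and walls round the work are solid. World frame = base frame: x ahead of the robot, y to its left, z up, the work surface at z = 0. Lengths are in mm, angles in rad, forces in N, time in s.
With the tool pointing down it reaches from about 425 to 950 mm from the base axis. Payload 14.7 kg.
Tool frame: the origin (TCP) lies midway between the tips of the shut fingers; the grasp point (between the pads) lies 19 mm behind it (manip.grip_depth is the z of the grasp point in the tool frame, in mm); z points along the fingers, y is the line along which they close (so a half turn about z gives the same grasp; the last joint's range is limited). The gripper opens to 85 mm and grips with 20 to 120 N. Pads are 22 mm wide; open, the fingers measure 114 mm over their backs; the gripper's body (76 mm by 85 mm) begins 54 mm behind the grasp point. The pads swing forward as they close: fully open they stand 13 mm farther back than shut.
Start: joints at [-0.047, 0.48, 1.596, -0, 1.065, -0.047], TCP at [649.994, 0.021, 231.297] pointing down, gripper open.
Joint ranges: [-2.75, 2.75], [-0.82, 2.05], [0.23, 2.67], [-1.56, 4.7], [0.09, 2.69], [-2.92, 2.92]. Speed limits (rad/s): [1.89, 1.89, 2.39, 3.01, 3.01, 3.01].

INTERFACE

Orientations are given as [roll, pitch, yaw] about the fixed x, y, z axes, in that order (R = Rz(yaw) Ry(pitch) Rx(roll)).
In Python, from rig import manip, optics, job_done gives the robot as it stands.
- The arm moves only by the tool carry_out, never from a script. Its argument "series" is a list of rows, each a list of 6 numbers: the shift along the tool's x, y, z each as a share of 500 mm, from -1 to 1, then the turn, a rotation vector about the tool's x, y, z each as a share of 2 rad, from -1 to 1. A call has 1 to 5 rows; each row shifts and turns the commanded pose from where the row before left it, along the tool's axes as they then stand; what a row does not reach is not made up. A row lasts 1/10 s, in which the tool goes at most 50 mm and 8.59 degrees, less where a joint would pass 70% of its speed; a pose out of reach is approached as far as the arm can. A call with a number of a shift or a turn outside -1 to 1 is refused whole. A call with a gripper value outside its range is refused whole. "fingers" is the finger opening in mm, from 0 to 85.4, set as the call begins (left out, the last holds). The fingers move at their own pace and stop on an object; "newtons" is the grip in N (left out, the last holds). Time passes only in rows, so rows that do not move let the fingers close. It gives the time, the measured TCP pose, the force and the opening at its end, in the units of the state.
- manip.observe(): the state, without advancing time (a new reading comes with each control period).
- optics.camera(name): name is "scene" or "side" or "wrist"; returns the picture (384x512x3 uint8, blue, green, red); there is no depth.
- optics.camera_model(name): a dict with "camera_matrix" (3x3 intrinsics, pixels), "D" ([k1, k2, p1, p2, k3] as OpenCV has them; the pictures are not rectified), "extrinsics" (4x4, takes a point from camera to world coordinates). Camera axes: x right, y up, looking along -z (the intrinsics and any distortion apply to the point x, -y, -z); pixel columns grow to the right and rows downward; lengths in mm; the calibration is good to about 2 mm. A picture is of the moment at which its call begins: read the wrist's pose just before it. camera_model takes no time and is no camera call; for the wrist camera it gives the pose at the moment of the call.
- job_done(): hands the job in, once; it reports no verdict.
The state is a dict: "time": time; "joint_pos": joint angles; "joint_velocities": joint speeds; "tau": joint torques, N m; "tool_pos": TCP position; "ee_rot": TCP orientation; "force": force on the tool from outside, world axes, zero at the start; "torque": the same for the moment, N m; "width": finger opening in mm.
Only numpy, scipy, OpenCV 4.12 (cv2) and the standard library are available. Lean on these libraries where they do the work, as an engineer would, in place of code of your own. Each camera call takes 0.05 s, during which the arm holds its last target. There are 200 camera calls.

TASK

Take the parts cup from its cradle by its grip, turn it over mouth down onto the black tipping tray so that all the standoffs come out under it, and lift it straight up to leave them in a heap; lay the empty cup back in its cradle and let go. Then push the brush into the cup to the bottom three times, drawing it back to the mouth in between, and lay it back lengthwise on its cork pad. Lay all the brass standoffs down inside the aluminium kit tray, and leave the jars, bottle and tape where they stand.

Things in the scene. Friction and masses are not known exactly. Their poses are not given: they have to be found in the camera images.
- cup: white plastic parts cup, rectangular: 92 (y) x 84 (z) mm outside, 85 mm deep (x), walls and base 3 mm, with a blue round grip (30 mm diameter, 79 mm long) out of the middle of its base. Origin: centre of the base's outer face; +x along the axis out of the mouth (mouth x = +85 mm, grip x = 0 to -79 mm). Starts lying in the cradle, standoffs inside. 0.11 to 0.18 kg
- cup_mouth (a point): centre of the cup's mouth, in the plane of its rim
- cup_floor (a point): centre of the cup's inner floor, 82 mm below the mouth
- cradle: grey cradle fixed to the bench; the cup lies in it, axis level 60 mm above the bench. Origin: on the bench below the cup's origin; +x is the way the mouth points. Rest 18 mm high, x = 5 to 81 mm; cheeks at y = +-50 mm, flaring outward to z = 48 mm; end stops (x = -2 to -10, y = +-28 to +-46 mm, 54 mm high) behind the cup's base, the grip sticks out between them. Cup's place: x = 0 to 8, z = 60 mm
- tip_tray: black tipping tray fixed to the bench, 190 (x) x 220 (y) mm, floor 4 mm thick, lip 10 mm high and 4 mm thick. Origin: centre of its underside; x and y along its sides
- tip_tray_in (a point): centre of the tipping tray's floor surface
- kit_tray: bright aluminium kit tray fixed to the bench, 200 (x) x 160 (y) x 22 mm high, wall and floor 3 mm. Origin: centre of its underside
- brush: cup brush, green handle, 230 mm long, lying along its x. White stiff bristle head at the +x end (x = 45 to 115 mm), 46 mm wide, 40 high; handle x = -94 to 36 mm, 18 mm wide, 20 high, its middle 20 mm above the underside; end knob x = -115 to -95 mm, 40 x 40 mm. Origin: middle of its length on the underside, z up. About 0.09 kg
- brush_tip (a point): middle of the brush's bristle end, x = 115 mm, 20 mm above the underside
- brush_pad: brown cork pad fixed to the bench, 260 (x) x 70 (y) x 3 mm; the brush lies on it along its x. Origin: centre of its underside
- standoff1: brass hexagonal standoff, 60 mm long, 14 mm across flats (16 mm across corners), with a steel stud 6 mm thick and 12 mm long on its +x end, 0.03 kg; origin at the middle of the hexagon's length, x along it (hexagon x = -30 to 30, stud to 42 mm). It starts in the cup; three to five of the five are present (None: absent, or held)
- standoff2: brass hexagonal standoff, 60 mm long, 14 mm across flats (16 mm across corners), with a steel stud 6 mm thick and 12 mm long on its +x end, 0.03 kg; origin at the middle of the hexagon's length, x along it (hexagon x = -30 to 30, stud to 42 mm). It starts in the cup; three to five of the five are present (None: absent, or held)
- standoff3: brass hexagonal standoff, 60 mm long, 14 mm across flats (16 mm across corners), with a steel stud 6 mm thick and 12 mm long on its +x end, 0.03 kg; origin at the middle of the hexagon's length, x along it (hexagon x = -30 to 30, stud to 42 mm). It starts in the cup; three to five of the five are present (None: absent, or held)
- standoff4: brass hexagonal standoff, 60 mm long, 14 mm across flats (16 mm across corners), with a steel stud 6 mm thick and 12 mm long on its +x end, 0.03 kg; origin at the middle of the hexagon's length, x along it (hexagon x = -30 to 30, stud to 42 mm). It starts in the cup; three to five of the five are present (None: absent, or held)
- standoff5: brass hexagonal standoff, 60 mm long, 14 mm across flats (16 mm across corners), with a steel stud 6 mm thick and 12 mm long on its +x end, 0.03 kg; origin at the middle of the hexagon's length, x along it (hexagon x = -30 to 30, stud to 42 mm). It starts in the cup; three to five of the five are present (None: absent, or held)
- wash_bottle: white-and-blue plastic wash bottle, 176 mm tall; a bystander, to be left alone. Origin: centre of its underside
- amber_jar: amber jar with black lid, 46 mm wide, 86 mm tall; a bystander, to be left alone. Origin: centre of its underside
- orange_tape: roll of orange tape lying flat, 68 mm wide, 19 mm high; a bystander, to be left alone. Origin: centre of its underside

How it is judged (in metres and radians):
On the way, in this order (a step that is already met when the one before it is completed fails the run):
1. the cup is mouth down on the tipping tray over the standoffs (axis within 0.35 rad of vertical, mouth under 30 mm above the tray floor, every standoff within 80 mm of its centre) (angle between cup's own x axis and vertical above 2.79 rad and z of cup_mouth in the frame of tip_tray_in below 0.03 m and x of cup_mouth in the frame of tip_tray_in between -0.08 and 0.08 m and y of cup_mouth in the frame of tip_tray_in between -0.09 and 0.09 m and horizontal distance between each of standoff1, standoff2, standoff3, standoff4, standoff5 and cup_mouth below 0.08 m), for 0.2 s.
2. the cup, still mouth down, is lifted straight up over 70 mm above the tray floor, all standoffs left on the tray below it (each within 90 mm of the mouth's centre, seen from above) (angle between cup's own x axis and vertical above 2.79 rad and z of cup_mouth in the frame of tip_tray_in above 0.07 m and horizontal distance between each of standoff1, standoff2, standoff3, standoff4, standoff5 and cup_mouth below 0.09 m and z of each of standoff1, standoff2, standoff3, standoff4, standoff5 in the frame of tip_tray_in below 0.05 m), for 0.1 s.
3. the empty cup lies in its cradle again, let go (distance between cup and cradle below 0.075 m and x of cup in the frame of cradle between -0.006 and 0.02 m and x of cup_mouth in the frame of cradle above 0.07 m and z of cup in the frame of cradle between 0.053 and 0.066 m and z of cup_mouth in the frame of cradle between 0.053 and 0.067 m and contact force between cup and the fingers below 0.1 N and linear speed of cup below 0.02 m/s), for 0.2 s.
4. the brush is in the cup to the bottom (tip less than 20 mm from the inner floor) (y of brush_tip in the frame of cup between -0.035 and 0.035 m and z of brush_tip in the frame of cup between -0.035 and 0.035 m and angle between the x axis of brush and the x axis of cup, either way round below 0.3 rad and x of brush_tip in the frame of cup between -0.01 and 0.023 m), for 0.1 s.
5. the brush is drawn back to the mouth (tip more than 55 mm from the inner floor, still inside or just at the mouth) (y of brush_tip in the frame of cup between -0.035 and 0.035 m and z of brush_tip in the frame of cup between -0.035 and 0.035 m and angle between the x axis of brush and the x axis of cup, either way round below 0.3 rad and x of brush_tip in the frame of cup above 0.058 m), for 0.1 s.
6. the brush is at the bottom for the second time (all of step 4), for 0.1 s.
7. drawn back for the second time (all of step 5), for 0.1 s.
8. the brush is at the bottom for the third time (all of step 6), for 0.1 s.
At the end, for the whole second after the job is handed in: Cup level in its cradle (6 mm behind to 20 mm ahead of its place); brush level on its pad, centre within 40 mm along and 25 mm across, direction within 0.2 rad either way round; every standoff present lying in the kit tray; all released and at rest (distance between cup and cradle below 0.075 m and x of cup in the frame of cradle between -0.006 and 0.02 m and x of cup_mouth in the frame of cradle above 0.07 m and z of cup in the frame of cradle between 0.053 and 0.066 m and z of cup_mouth in the frame of cradle between 0.053 and 0.067 m and x of standoff1 in the frame of kit_tray between -0.095 and 0.095 m and y of standoff1 in the frame of kit_tray between -0.075 and 0.075 m and height (world z) of each of standoff1, standoff2, standoff3, standoff4, standoff5 below 0.028 m and linear speed of each of standoff1, standoff2, standoff3, standoff4, standoff5, brush, cup below 0.03 m/s and x of standoff2 in the frame of kit_tray between -0.095 and 0.095 m and y of standoff2 in the frame of kit_tray between -0.075 and 0.075 m and x of standoff3 in the frame of kit_tray between -0.095 and 0.095 m and y of standoff3 in the frame of kit_tray between -0.075 and 0.075 m and x of standoff4 in the frame of kit_tray between -0.095 and 0.095 m and y of standoff4 in the frame of kit_tray between -0.075 and 0.075 m and x of standoff5 in the frame of kit_tray between -0.095 and 0.095 m and y of standoff5 in the frame of kit_tray between -0.075 and 0.075 m and x of brush in the frame of brush_pad between -0.04 and 0.04 m and y of brush in the frame of brush_pad between -0.025 and 0.025 m and angle between the x axis of brush and the x axis of brush_pad, either way round below 0.2 rad and height (world z) of brush below 0.02 m and angle between brush's own z axis and vertical below 0.2 rad); the robot touches nothing.
It fails at once if the wash bottle was moved more than 30 mm (distance of wash_bottle from where it was at the start of the episode above 0.03 m).
It fails at once if the amber jar was moved more than 30 mm (distance of amber_jar from where it was at the start of the episode above 0.03 m).
It fails at once if the orange tape was moved more than 30 mm (distance of orange_tape from where it was at the start of the episode above 0.03 m).
Of standoff1, standoff2, standoff3, standoff4, standoff5 only 3 to 5 are there at a start; the rules pass over those that are not, and their reading is None.
At some moment in a run one of brush may be knocked a few centimetres aside while the robot is not near it.
It also fails if it takes over 210 s, if anything falls off the work surface, if the arm or the gripper's body presses on something with over 40 N, if the wrist force passes 120 N, or if a joint passes its speed limit or range.

## Working session

There is one attempt and no reset: what is moved stays moved. The work goes in short steps, Python scripts to look and compute and a tool call to move; the robot and the scene stay as the last step left them, time stands still between calls to the robot, and variables do not carry over. Pictures are saved under pics/ and viewed, on a budget of 14 in all, crops included, one or two more only if the job needs it, and the job is handed in when it is done.

Besides the shell and the picture viewer there is one more tool, called as a command line: name --pt "numbers of a row" for each row, then --argument value for the rest. carry_out: Moves the arm, as the interface text tells. Its arguments: {"type":"object","properties":{"series":{"type":"array","items":{"type":"array","items":{"type":"number","minimum":-1,"maximum":1}}},"fingers":{"type":"number"},"newtons":{"type":"number"}},"required":["series"]}

```bash
mkdir -p pics; ls
python3 - <<'E'
from rig import manip, optics
import cv2, numpy as np
print(manip.observe(), manip.grip_depth)
for n in ("scene","side","wrist"):
    m=optics.camera_model(n); print(n,np.round(m["camera_matrix"],1).tolist(),np.round(m["D"],3),np.round(m["extrinsics"],3).tolist())
a=optics.camera("scene"); b=optics.camera("side"); c=optics.camera("wrist")
for n,i in zip(("scene","side","wrist"),(a,b,c)): cv2.imwrite(f"pics/{n}0.png",i)
E
```

```text
pics
{'time': 0.0, 'joint_pos': array([-4.66135914e-02,  4.80860439e-01,  1.59688210e+00,  9.06751005e-06,
        1.06508209e+00, -4.65676970e-02]), 'joint_velocities': array([ 0.0009175 ,  0.00066177, -0.00074513, -0.00140962, -0.00055818,
       -0.00021519]), 'tau': array([ 2.41355090e-03, -9.50650907e+01, -4.30184269e+01, -5.27583288e-04,
        1.24796593e-02,  1.26860105e-04]), 'tool_pos': array([6.49585354e+02, 3.44438056e-02, 2.30650757e+02]), 'ee_rot': array([-3.14036238e+00, -6.52680152e-05,  1.57074599e+00]), 'force': array([-0.40439466,  0.31463924, -0.24905051]), 'torque': array([0.06120898, 0.03877127, 0.04657134]), 'width': 85.22494430068694} -18.700000000000003
scene [[469.0, 0.0, 246.8], [0.0, 469.0, 193.8], [0.0, 0.0, 1.0]] [-0.068  0.     0.     0.     0.   ] [[0.906, 0.35, -0.237, 279.112], [-0.423, 0.743, -0.518, -762.206], [-0.005, 0.57, 0.822, 1304.562], [0.0, 0.0, 0.0, 1.0]]
side [[370.2, 0.0, 260.1], [0.0, 370.2, 197.4], [0.0, 0.0, 1.0]] [-0.039  0.     0.     0.     0.   ] [[0.947, 0.176, -0.268, 363.146], [-0.32, 0.548, -0.773, -801.571], [0.011, 0.818, 0.575, 683.382], [0.0, 0.0, 0.0, 1.0]]
wrist [[288.3, 0.0, 254.2], [0.0, 288.3, 189.9], [0.0, 0.0, 1.0]] [-0.044  0.     0.     0.     0.   ] [[1.0, 0.001, 0.002, 650.225], [-0.001, 0.957, 0.289, 73.901], [-0.001, -0.289, 0.957, 373.49], [0.0, 0.0, 0.0, 1.0]]
```

View pics/scene0.png

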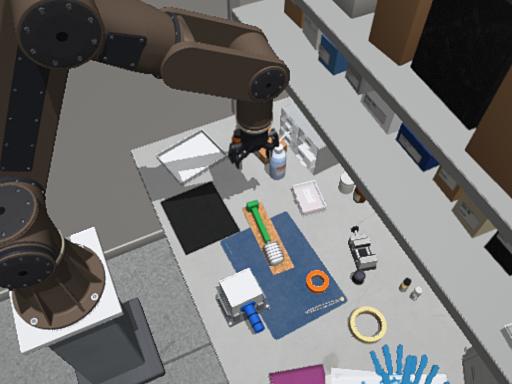

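View pics/side0.png

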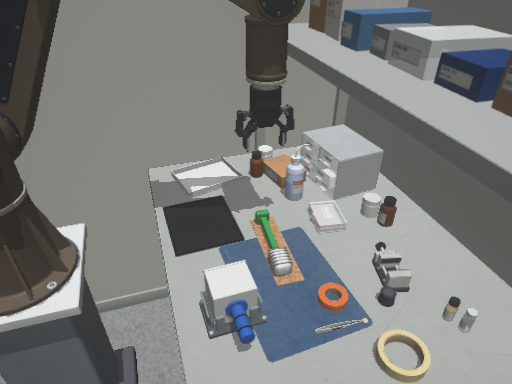

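The scene view shows the kit tray (192,157), the black tray (200,217), the brush on cork (265,235), and the cup (240,293) with its blue grip (253,317). The wash bottle is at (278,160), the orange tape at (317,281).

```bash
cat > h.py <<'E'
from rig import manip, optics
import cv2, numpy as np
from scipy.spatial.transform import Rotation as R
def ray(m,px):
    """pixels (N,2) -> origin, directions in world"""
    p=cv2.undistortPoints(np.float64(px).reshape(-1,1,2),m["camera_matrix"],m["D"]).reshape(-1,2)
    E=m["extrinsics"]; d=np.c_[p[:,0],-p[:,1],-np.ones(len(p))]@E[:3,:3].T
    return E[:3,3],d
def onz(m,px,z):
    o,d=ray(m,px); t=(z-o[2])/d[:,2]; return o+d*t[:,None]
def proj(m,P):
    E=m["extrinsics"]; q=(np.atleast_2d(P)-E[:3,3])@E[:3,:3]; q=q*[1,-1,-1]
    return cv2.projectPoints(q,np.zeros(3),np.zeros(3),m["camera_matrix"],m["D"])[0].reshape(-1,2)
def tri(m1,p1,m2,p2):
    o1,d1=ray(m1,[p1]);o2,d2=ray(m2,[p2]);A=np.c_[d1[0],-d2[0]];t=np.linalg.lstsq(A,o2-o1,rcond=None)[0]
    a=o1+d1[0]*t[0];b=o2+d2[0]*t[1];return (a+b)/2,np.linalg.norm(a-b)
def blobs(mask,amin=30):
    cs,_=cv2.findContours(mask.astype(np.uint8),cv2.RETR_EXTERNAL,cv2.CHAIN_APPROX_NONE)
    return sorted([c for c in cs if cv2.contourArea(c)>amin],key=cv2.contourArea,reverse=True)
def hsv(i): return cv2.cvtColor(i,cv2.COLOR_BGR2HSV)
def pose():
    s=manip.observe(); return s["tool_pos"],R.from_euler("xyz",s["ee_rot"]),s
def move(pos,rpy):
    """rows' totals (shift share, rotvec share) to reach a target pose from the present"""
    p,r,s=pose(); g=R.from_euler("xyz",rpy)
    print("shift mm in tool",np.round(r.inv().apply(np.array(pos)-p),1),"rotvec rad tool",np.round((r.inv()*g).as_rotvec(),4))
E
python3 - <<'E'
from h import *
M={n:optics.camera_model(n) for n in("scene","side")}
I={n:cv2.imread(f"pics/{n}0.png") for n in M}
rng={"black":((0,0,0),(180,255,40),4),"blue":((100,180,80),(128,255,255),60),"green":((45,120,50),(85,255,255),20),"cork":((8,90,100),(20,255,255),3),"orange":((2,220,150),(9,255,255),9)}
for n in M:
  h=hsv(I[n])
  for k,(a,b,z) in rng.items():
    for c in blobs(cv2.inRange(h,a,b),60)[:4]:
      bx=cv2.boxPoints(cv2.minAreaRect(c)); w=onz(M[n],bx,z)
      q=onz(M[n],[c.reshape(-1,2).mean(0)],z)
      px=c.reshape(-1,2).mean(0)
      if px[0]<140: continue
      print(n,k,cv2.contourArea(c),px.round(),q[0].round(),w[:,:2].round().tolist())
# kit tray guess corners from scene by eye
print(onz(M["scene"],[[158,156],[200,131],[228,158],[183,185]],22).round())
print(onz(M["side"],[[173,178],[232,160],[243,178],[195,196]],22).round())
for n,z in(("scene",1),("side",1)):
    i=I[n][120:360,140:360] if n=="scene" else I[n][140:350,140:360]
    cv2.imwrite(f"pics/{n}0c.png",cv2.resize(i,None,fx=2.5,fy=2.4,interpolation=cv2.INTER_CUBIC))
v=np.hstack([cv2.resize(I["scene"][240:350,190:300],(400,400),interpolation=3),cv2.resize(I["side"][240:350,180:290],(400,400),interpolation=3)])
cv2.imwrite("pics/cup0.png",v)
E
```

```text
scene black 9167.5 [468.  51.] [1854.  338.    4.] [[1860.0, 756.0], [2332.0, 559.0], [1698.0, -95.0], [1342.0, 68.0]]
scene black 3092.0 [199. 217.] [474.  41.   4.] [[379.0, 151.0], [577.0, 174.0], [571.0, -58.0], [387.0, -72.0]]
scene blue 288.5 [414. 370.] [ 794. -667.   60.] [[747.0, -679.0], [807.0, -620.0], [849.0, -651.0], [788.0, -709.0]]
scene blue 263.5 [252. 316.] [ 480. -354.   60.] [[460.0, -311.0], [501.0, -314.0], [491.0, -399.0], [451.0, -396.0]]
scene blue 215.0 [384. 366.] [ 730. -623.   60.] [[720.0, -572.0], [767.0, -581.0], [739.0, -669.0], [694.0, -660.0]]
scene blue 76.5 [399. 360.] [ 775. -627.   60.] [[751.0, -653.0], [793.0, -592.0], [803.0, -597.0], [760.0, -658.0]]
scene green 238.0 [258. 220.] [640. -59.  20.] [[629.0, 16.0], [669.0, 14.0], [641.0, -144.0], [603.0, -141.0]]
scene cork 460.5 [275. 242.] [ 656. -145.    3.] [[610.0, 1.0], [683.0, 9.0], [669.0, -246.0], [601.0, -249.0]]
scene cork 375.0 [317. 281.] [ 710. -319.    3.] [[698.0, -273.0], [759.0, -302.0], [722.0, -364.0], [663.0, -336.0]]
scene cork 223.5 [254. 228.] [619. -72.   3.] [[615.0, 12.0], [638.0, 14.0], [627.0, -151.0], [605.0, -152.0]]
side green 132.5 [268. 231.] [641. -71.  20.] [[639.0, -6.0], [657.0, -0.0], [645.0, -132.0], [629.0, -136.0]]
side cork 592.5 [332. 297.] [ 711. -319.    3.] [[698.0, -271.0], [765.0, -293.0], [725.0, -364.0], [663.0, -343.0]]
side cork 361.5 [273. 165.] [792. 294.   3.] [[719.0, 351.0], [824.0, 497.0], [882.0, 284.0], [782.0, 169.0]]
side cork 239.5 [289. 271.] [ 647. -212.    3.] [[602.0, -162.0], [674.0, -140.0], [669.0, -246.0], [603.0, -262.0]]
side cork 191.5 [261. 238.] [619. -73.   3.] [[615.0, 9.0], [638.0, 16.0], [627.0, -145.0], [607.0, -149.0]]
[[434. 329.  22.]
 [612. 375.  22.]
 [654. 214.  22.]
 [469. 172.  22.]]
[[429. 283.  22.]
 [649. 342.  22.]
 [653. 212.  22.]
 [480. 156.  22.]]
```

View pics/cup0.png

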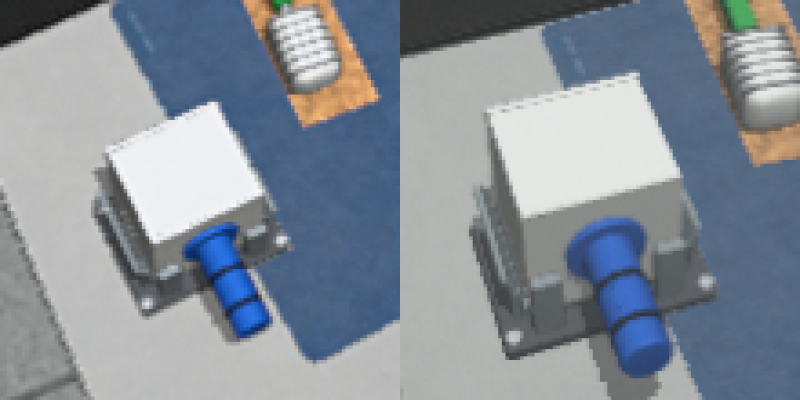

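The close-up shows the cup's top face corners at scene pixels ≈(249,268), (219,282), (233,307) and (263,292). The mouth points to +y and the grip to −y.

Run:
```python
from h import *
M={n:optics.camera_model(n) for n in("scene","side")}
I={n:cv2.imread(f"pics/{n}0.png") for n in M}
# cup top face z=102: white mask corners
c1=np.array([[213,103],[105,152],[157,242],[265,190]])/3.636+[190,240]
c2=np.array([[640-400,73],[487-400,110],[526-400,218],[682-400,178]])/3.636+[180,240]
for n,c in(("scene",c1),("side",c2)):
    w=onz(M[n],c,102)[:,:2]; ax=(w[0]+w[1]-w[2]-w[3])/2
    print(n,w.round(1).tolist(),"len",np.linalg.norm(ax),"wid",np.linalg.norm(w[0]-w[1]),"yaw",np.degrees(np.arctan2(ax[1],ax[0])),"mouth",(w[0]+w[1])/2,"base",(w[2]+w[3])/2)
# grip end, both views
g={}
for n in M:
    h=hsv(I[n]); m=cv2.inRange(h,(100,150,60),(128,255,255)); m[:, :200 if n=="side" else 225]=0; m[:,275:]=0; m[:290 if n=="side" else 295]=0
    m=cv2.morphologyEx(m,cv2.MORPH_CLOSE,np.ones((5,5))); c=blobs(m)[0]; r=cv2.minAreaRect(c); M_=cv2.moments(c); g[n]=np.array([M_["m10"],M_["m01"]])/M_["m00"]; print(n,r,g[n], onz(M[n],[g[n]],65))
print(tri(M["scene"],g["scene"],M["side"],g["side"]))
# black tray corner by approxPoly, kit tray
h=hsv(I["scene"]); c=[c for c in blobs(cv2.inRange(h,(0,0,0),(180,255,45))) if 150<c.reshape(-1,2).mean(0)[0]<240 and 170<c.reshape(-1,2).mean(0)[1]<260][0]
print("tray",onz(M["scene"],cv2.approxPolyDP(c,8,True).reshape(-1,2),6).round(1).tolist())
```

```text
scene [[522.6, -237.0], [430.7, -239.2], [437.2, -321.7], [527.4, -318.7]] len 82.28526891406625 wid 91.91955411761715 yaw 93.92116328489794 mouth [ 476.64018643 -238.08095008] base [ 482.26716577 -320.17359643]
side [[527.3, -238.0], [433.1, -239.5], [436.9, -324.2], [525.7, -323.8]] len 85.21895095623817 wid 94.22809788189326 yaw 90.71416060785826 mouth [ 480.22625027 -238.77774476] base [ 481.28843046 -323.99007588]
scene ((253.00003051757812, 317.0000305175781), (30.4105224609375, 15.205260276794434), 63.43495178222656) [252.55441595 315.91509972] [[ 479.01503417 -355.17190992   65.        ]]
side ((242.7310791015625, 320.5332336425781), (42.54399871826172, 18.90164566040039), 66.57130432128906) [241.37821138 320.77918699] [[ 480.04586905 -360.57876906   65.        ]]
(array([ 481.9901057 , -350.57698275,   50.94975937]), np.float64(1.404261412051553))
tray [[563.5, 154.2, 6.0], [380.4, 149.2, 6.0], [388.2, -65.2, 6.0], [568.7, -58.6, 6.0]]
```

View pics/scene0c.png

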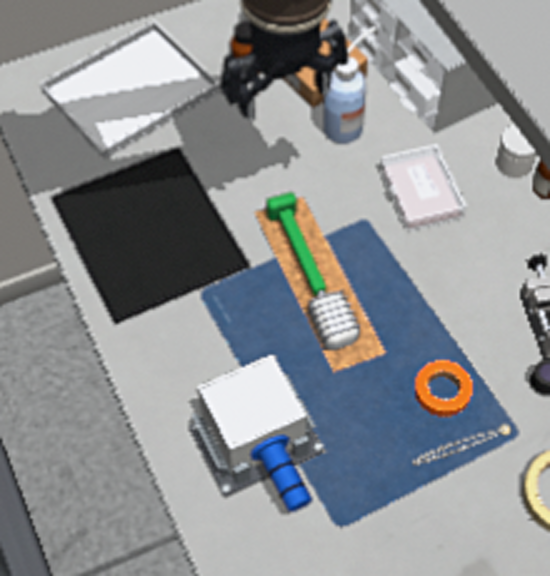

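carry_out --pt "-0.086 -0.033 0 0 0 0" --pt "-0.086 -0.033 0 0 0 0" --pt "-0.086 -0.033 0 0 0 0" --pt "-0.086 -0.033 0 0 0 0" --pt "-0.086 -0.033 0 0 0 0" --fingers 85

```text
time: 0.65
tool_pos: [566.5, -216.4, 231.2]
ee_rot: [-3.141, -0.0, 1.571]
force: [1.4, -0.6, -0.2]
width: 84.7
```

carry_out --pt "-0.086 -0.033 0 0 0 0" --pt "-0.086 -0.033 0 0 0 0" --pt "-0.086 -0.033 0 0 0 0" --pt "-0.086 -0.033 0 0 0 0" --pt "-0.086 -0.033 0 0 0 0"

```text
time: 1.15
tool_pos: [483.9, -431.6, 231.2]
ee_rot: [-3.141, -0.0, 1.571]
force: [0.2, -1.2, -0.2]
width: 84.8
```

carry_out --pt "0 0 0 0 0.0611 0" --pt "0 0 0 0 0.0611 0" --pt "0 0 0 0 0.0611 0" --pt "0 0 0 0 0.0611 0" --pt "0 0 0 0 0.0611 0"

```text
time: 1.65
tool_pos: [485.0, -430.5, 231.8]
ee_rot: [3.14, -0.615, 1.571]
force: [0.6, -0.1, -0.7]
width: 85.0
```

```bash
cat >> h.py <<'E'
def cuprot(tilt,yaw=92): return R.from_euler("z",yaw,degrees=True)*R.from_euler("x",180,degrees=True)*R.from_euler("y",tilt,degrees=True)
def delta(pos,rot):
    p,r,s=pose(); print("now",p.round(1),"z",r.apply([0,0,1]).round(3),"j",s["joint_pos"].round(2),"F",s["force"].round(1),"w",round(s["width"],1),"t",s["time"])
    print(" d tool mm",r.inv().apply(np.array(pos)-p).round(1),"rot",(r.inv()*rot).as_rotvec().round(3))
E
python3 - <<'E'
from h import *
r=cuprot(35); t=np.array([483,-354.4,42]); delta(t-r.apply([0,0,90]),r)
cv2.imwrite("pics/w1.png",optics.camera("wrist"))
E
```

```text
now [ 485.  -430.5  231.8] z [ 0.001  0.577 -0.817] j [-0.96  0.77  1.23  0.34  1.67 -1.02] F [ 0.6 -0.1 -0.7] w 85.0 t 1.65
 d tool mm [-47.   -0.3 108.9] rot [ 0.021 -0.004 -0.028]
```

View pics/w1.png

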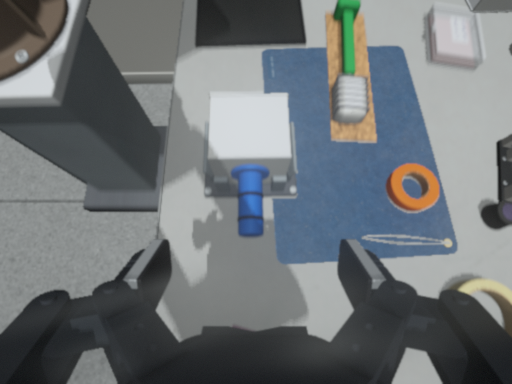

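The wrist view shows the grip at (250,200) and the cup's top face from (210,93) to (290,167), well between the fingers. I'll refine the grip position from this view.

Run:
```python
from h import *
m=optics.camera_model("wrist"); i=cv2.imread("pics/w1.png"); h=hsv(i)
c=onz(m,[[210,93],[288,93],[291,166],[207,166]],102); print("top",c[:,:2].round(1).tolist())
k=cv2.inRange(h,(105,170,60),(125,255,255)); k[:,:225]=0;k[:,280:]=0;k[:188]=0;k[240:]=0
for y in (192,200,208,216,224):
    x=np.where(k[y])[0]
    if len(x): print(y,x.min(),x.max(),onz(m,[[(x.min()+x.max()+1)/2,y]],62).round(1))
k2=cv2.inRange(h,(12,100,90),(20,220,255)); k2[:,300:400]; k2[:,:320]=0;k2[:,400:]=0;k2[:10]=0;k2[150:]=0
b=blobs(k2)
for q in b[:2]: print("cork",onz(m,cv2.boxPoints(cv2.minAreaRect(q)),3)[:,:2].round(1).tolist())
k3=cv2.inRange(h,(45,120,50),(85,255,255));b=blobs(k3)[0]; ys=b[:,0,1]
for y in(25,40,55,68):
    x=np.where(k3[y])[0]; print("handle",y,onz(m,[[x.mean(),y]],30).round(1))
```

```text
top [[431.6, -233.3], [524.7, -233.9], [523.8, -328.9], [433.1, -328.5]]
200 247 259 [[ 483.  -354.8   62. ]]
208 251 260 [[ 485.9 -364.5   62. ]]
cork [[617.5, 16.4], [641.9, 17.8], [627.6, -140.5], [606.0, -141.5]]
cork [[659.7, 10.3], [681.9, 14.1], [674.3, -116.2], [654.1, -119.2]]
handle 25 [[640.3 -39.4  30. ]]
handle 40 [[637.  -72.8  30. ]]
handle 55 [[ 634.  -104.5   30. ]]
handle 68 [[ 631.6 -130.6   30. ]]
```

carry_out --pt "-0.047 -0.004 0.07 0 0 0" --pt "-0.047 -0.004 0.07 0 0 0" --pt "0 0 0.078 0 0 0" --pt "0 0 0.05 0 0 0" --pt "0 0 0.05 0 0 0"

```text
time: 2.2
tool_pos: [480.6, -376.2, 72.7]
ee_rot: [-3.14, -0.61, 1.57]
force: [0.1, -0.6, -0.4]
width: 85.1
```

carry_out --pt "0 0 0.04 0 0 0" --pt "0 0 0.04 0 0 0" --pt "0 0 0 0 0 0"

```text
time: 2.5
tool_pos: [480.0, -351.9, 39.7]
ee_rot: [-3.138, -0.613, 1.57]
force: [-0.5, -0.1, -0.7]
width: 84.9
```

Run:
```python
from h import *
r=cuprot(35,90); t=np.array([481,-354.4,42]); delta(t,r)
cv2.imwrite("pics/w2.png",np.hstack([optics.camera("wrist"),optics.camera("side")[200:,130:350].repeat(2,0)[:384]])[:, :800])
```

```text
now [ 480.  -351.9   39.7] z [-0.003  0.575 -0.818] j [-0.91  0.89  1.51  0.38  1.27 -1.12] F [-0.5 -0.1 -0.7] w 84.9 t 2.5
 d tool mm [-0.7  1.  -3.3] rot [-0.003 -0.002 -0.   ]Traceback (most recent call last):
  File "<stdin>", line 3, in <module>
    return _nx.concatenate(arrs, 1, dtype=dtype, casting=casting)
           ~~~~~~~~~~~~~~~^^^^^^^^^^^^^^^^^^^^^^^^^^^^^^^^^^^^^^^
ValueError: all the input array dimensions except for the concatenation axis must match exactly, but along dimension 0, the array at index 0 has size 384 and the array at index 1 has size 368
```

Everything is in place, so I'll close on the grip.

carry_out --pt "0 0 0 0 0 0" --pt "0 0 0 0 0 0" --pt "0 0 0 0 0 0" --pt "0 0 0 0 0 0" --pt "0 0 0 0 0 0" --fingers 0 --newtons 110

```text
time: 3.1
tool_pos: [481.0, -354.7, 41.7]
ee_rot: [3.141, -0.61, 1.571]
force: [-0.7, -2.5, 6.4]
width: 27.8
```

carry_out --pt "0 0 0 0 0 0" --pt "0 0 0 0 0 0" --pt "0 0 0 0 0 0"

```text
time: 3.4
tool_pos: [481.0, -354.8, 41.7]
ee_rot: [3.141, -0.61, 1.571]
force: [-1.7, -3.2, 4.8]
width: 27.7
```

Run:
```python
from h import *
r=cuprot(35,90); delta([481,-354.4,42],r)
w=optics.camera("wrist"); s=cv2.resize(optics.camera("side")[192:384,130:274],(288,384)); cv2.imwrite("pics/w2.png",np.hstack([w,s]))
```

```text
now [ 481.  -354.8   41.7] z [ 0.     0.573 -0.819] j [-0.91  0.89  1.5   0.38  1.28 -1.12] F [-1.7 -3.2  4.8] w 27.7 t 3.4
 d tool mm [ 0.5 -0.  -0. ] rot [0. 0. 0.]
```

View pics/w2.png

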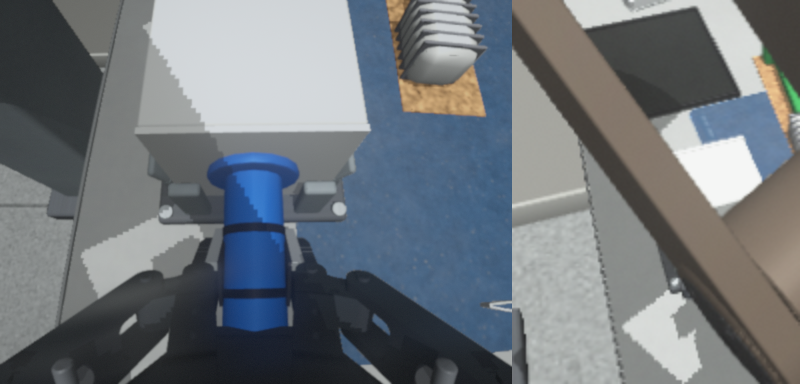

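The cup is held squarely. I'll lift it, tip the mouth up by 10°, and carry it to the tray.

carry_out --pt "0.01 0 -0.015 0 0 0" --pt "0.023 0 -0.033 0 0 0" --pt "0.023 0 -0.033 0 0 0" --pt "0.023 0 -0.033 0 0 0" --pt "0.023 0 -0.033 0 0 0"

```text
time: 4.0
tool_pos: [481.2, -354.9, 133.3]
ee_rot: [3.141, -0.61, 1.571]
force: [0.2, -0.3, -2.2]
width: 27.9
```

carry_out --pt "0.01 0 -0.015 0 0.0436 0" --pt "0 0 0 0 0.0436 0" --pt "0.01 0 0.01 0 0 0" --pt "0.02 0 0.02 0 0 0"

```text
time: 4.4
tool_pos: [480.9, -334.4, 139.9]
ee_rot: [-3.142, -0.784, 1.57]
force: [0.2, 0.7, -2.1]
width: 27.6
```

Run:
```python
from h import *
delta([485,-116,130],cuprot(45,90))
```

```text
now [ 480.9 -334.4  139.9] z [ 0.001  0.706 -0.708] j [-0.93  0.84  1.43  0.44  1.55 -1.1 ] F [ 0.2  0.7 -2.1] w 27.6 t 4.4
 d tool mm [147.7   3.9 161.2] rot [ 0.001  0.001 -0.001]
```

carry_out --pt "0.04 0.001 0.04 0 0 0" --pt "0.045 0.001 0.045 0 0 0" --pt "0.045 0.001 0.045 0 0 0" --pt "0.045 0.001 0.045 0 0 0" --pt "0.045 0.001 0.045 0 0 0"

```text
time: 4.9
tool_pos: [483.4, -176.6, 140.8]
ee_rot: [3.141, -0.783, 1.572]
force: [-0.2, 1.1, -2.8]
width: 27.6
```

carry_out --pt "0.04 0.001 0.04 0 0 0" --pt "0.03 0.001 0.03 0 0 0" --pt "0.015 0 0.015 0 0 0" --pt "0 0 0 0 0 0"

```text
time: 5.3
tool_pos: [484.3, -116.9, 140.6]
ee_rot: [3.141, -0.785, 1.573]
force: [-0.6, 0.2, -1.7]
width: 28.2
```

Run:
```python
from h import *
delta([485,-116,31],cuprot(45,90))
w=optics.camera("wrist"); s=cv2.resize(optics.camera("side")[150:342,130:274],(288,384)); cv2.imwrite("pics/w3.png",np.hstack([w,s]))
```

```text
now [ 484.3 -116.9  140.6] z [-0.001  0.706 -0.708] j [-0.71  0.68  1.82  0.59  1.27 -1.08] F [-0.6  0.2 -1.7] w 28.2 t 5.3
 d tool mm [-76.8   0.6  78.2] rot [-0.001  0.001  0.001]
```

View pics/w3.png

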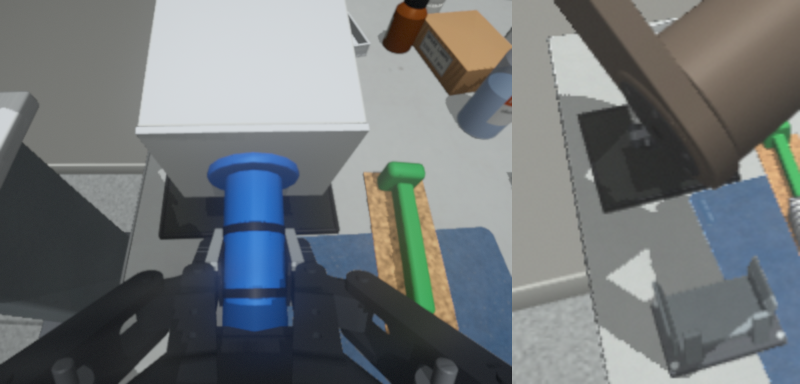

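carry_out --pt "-0.032 0 0.032 0 0 0" --pt "-0.04 0 0.04 0 0 0" --pt "-0.04 0 0.04 0 0 0" --pt "-0.03 0 0.03 0 0 0" --pt "-0.011 0 0.014 0 0 0"

```text
time: 5.9
tool_pos: [484.2, -117.9, 28.8]
ee_rot: [-3.14, -0.786, 1.569]
force: [-0.1, -0.6, -2.3]
width: 27.8
```

carry_out --pt "0.0268 0 -0.022 0 -0.0727 0" --pt "0.0268 0 -0.022 0 -0.0727 0" --pt "0.0268 0 -0.022 0 -0.0727 0" --pt "0.0268 0 -0.022 0 -0.0727 0"

```text
time: 6.3
tool_pos: [485.7, -96.9, 97.3]
ee_rot: [3.138, -0.2, 1.569]
force: [-1.6, -0.5, -3.2]
width: 27.6
```

carry_out --pt "0.0268 0 -0.022 0 -0.0727 0" --pt "0.0268 0 -0.022 0 -0.0727 0" --pt "0.0268 0 -0.022 0 -0.0727 0" --pt "0.0268 0 -0.022 0 -0.0727 0" --pt "0.0268 0 -0.022 0 -0.0727 0"

```text
time: 6.8
tool_pos: [478.8, -48.0, 132.2]
ee_rot: [-3.112, 0.317, 1.577]
force: [-0.6, -0.4, -2.5]
width: 27.7
```

carry_out --pt "0.0268 0 -0.022 0 -0.0727 0" --pt "0.0268 0 -0.022 0 -0.0727 0" --pt "0.0268 0 -0.022 0 -0.0727 0" --pt "0 0 0 0 0 0" --pt "0 0 0 0 0 0"

```text
time: 7.3
tool_pos: [477.9, 2.6, 141.4]
ee_rot: [-3.094, 0.736, 1.604]
force: [-0.2, -1.5, -1.7]
width: 27.8
```

Run:
```python
from h import *
r=cuprot(-55,90); p=np.array([485,3,28])-r.apply([82.2,0,86.5]); print(p); delta(p,r)
s=optics.camera("side")[130:290,130:330]; c=optics.camera("scene")[150:310,150:350]; cv2.imwrite("pics/s4.png",cv2.resize(np.hstack([s,c]),(800,320)))
```

```text
[485.          26.70866876 144.94865978]
now [477.9   2.6 141.4] z [-0.026 -0.672 -0.74 ] j [ 0.42  0.6   1.98 -0.75  1.09  0.95] F [-0.2 -1.5 -1.7] w 27.8 t 7.3
 d tool mm [ 15.3   7.  -19. ] rot [-0.023 -0.223  0.027]
```

View pics/s4.png

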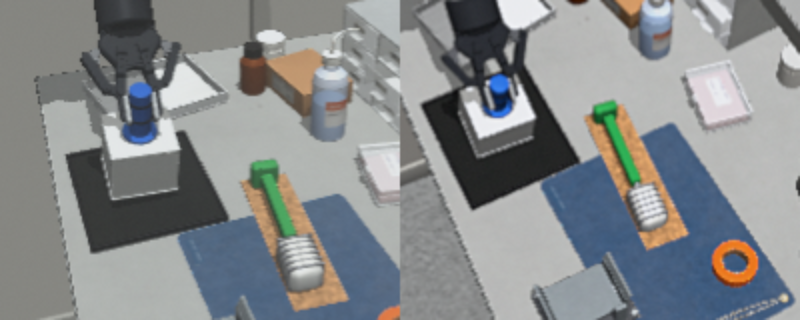

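The cup is nearly upside down on the black tray with no standoffs outside it. I'll finish the turn.

carry_out --pt "0.0102 0.0047 -0.0127 -0.004 -0.0372 0.0045" --pt "0.0102 0.0047 -0.0127 -0.004 -0.0372 0.0045" --pt "0.0102 0.0047 -0.0127 -0.004 -0.0372 0.0045" --pt "0 0 0 0 0 0" --pt "0 0 0 0 0 0"

```text
time: 7.9
tool_pos: [484.9, 24.8, 143.8]
ee_rot: [3.14, 0.958, 1.566]
force: [0.4, -1.2, -1.4]
width: 27.6
```

Run:
```python
from h import *
r=cuprot(-55,90); p=np.array([485,3,28])-r.apply([82.2,0,86.5]); delta(p,r)
s=optics.camera("side")[130:290,130:330]; c=optics.camera("wrist")[:,56:456]; cv2.imwrite("pics/s5.png",np.hstack([cv2.resize(s,(400,384)),c]))
```

```text
now [484.9  24.8 143.8] z [-0.002 -0.818 -0.575] j [ 0.54  0.73  1.9  -0.82  1.27  1.12] F [ 0.4 -1.2 -1.4] w 27.6 t 7.9
 d tool mm [ 0.2  0.1 -2.3] rot [-0.002 -0.002 -0.003]
```

View pics/s5.png

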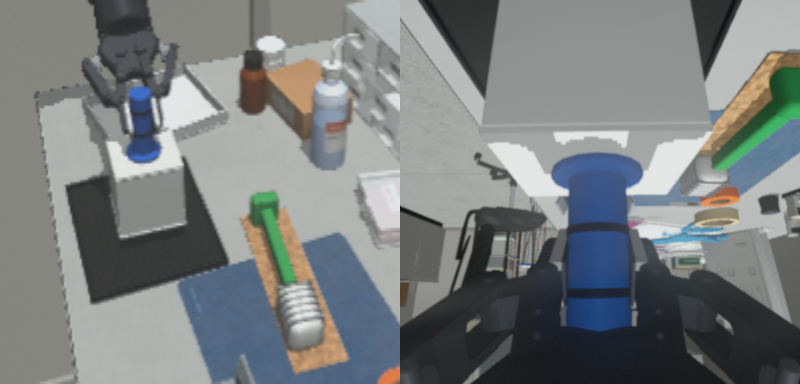

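The cup is upright over the tray with nothing outside it. I'll lower it 3 mm, hold, then lift it straight up.

carry_out --pt "0.0049 0 0.0034 0 0 0" --pt "0 0 0 0 0 0" --pt "0 0 0 0 0 0" --pt "0 0 0 0 0 0" --pt "0 0 0 0 0 0"

```text
time: 8.5
tool_pos: [484.9, 26.0, 140.7]
ee_rot: [3.139, 0.96, 1.568]
force: [-0.3, -1.3, -1.6]
width: 27.9
```

carry_out --pt "-0.008 0 -0.0057 0 0 0" --pt "-0.016 0 -0.0115 0 0 0" --pt "-0.0246 0 -0.0172 0 0 0" --pt "-0.0246 0 -0.0172 0 0 0" --pt "-0.0246 0 -0.0172 0 0 0"

```text
time: 9.0
tool_pos: [484.8, 26.2, 202.1]
ee_rot: [3.138, 0.96, 1.567]
force: [-0.3, 1.0, -0.9]
width: 27.7
```

carry_out --pt "-0.0246 0 -0.0172 0 0 0" --pt "-0.0246 0 -0.0172 0 0 0" --pt "-0.0246 0 -0.0172 0 0 0" --pt "-0.0246 0 -0.0172 0 0 0" --pt "0 0 0 0 0 0"

```text
time: 9.5
tool_pos: [485.2, 26.3, 262.3]
ee_rot: [3.135, 0.959, 1.564]
force: [-0.3, 0.5, -2.0]
width: 27.6
```

Run:
```python
from h import *
delta([0,0,0],cuprot(-55,90))
s=optics.camera("side")[130:290,130:330]; c=optics.camera("scene")[150:310,150:350]; cv2.imwrite("pics/s6.png",cv2.resize(np.hstack([s,c]),(800,320)))
```

```text
now [485.2  26.3 262.3] z [ 0.002 -0.819 -0.574] j [ 0.55  0.55  1.86 -0.79  1.43  0.96] F [-0.3  0.5 -2. ] w 27.6 t 9.5
 d tool mm [ 197.8 -486.3  171.4] rot [ 0.002 -0.001 -0.004]
```

View pics/s6.png

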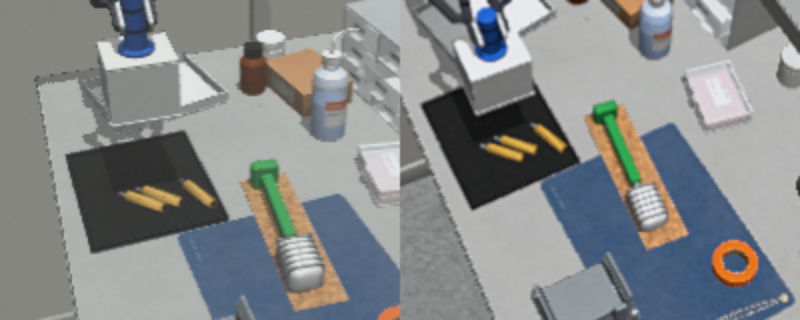

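Three standoffs are lying on the tray near side pixels (201,230), (209,228) and (229,226).

Run:
```python
from h import *
for n in("side","scene"):
    m=optics.camera_model(n); i=optics.camera(n); h=hsv(i)
    k=cv2.inRange(h,(12,110,110),(35,255,255)); k[:,260:]=0
    for b in blobs(k,15): 
        c=b.reshape(-1,2).mean(0); w=onz(m,[c],11)[0]
        if c[0]>150 and c[1]>190: 
            bx=onz(m,cv2.boxPoints(cv2.minAreaRect(b)),11)[:,:2]; print(n,cv2.contourArea(b),c.round(1),w.round(1),"dist",np.hypot(*(w[:2]-[485,45])).round(1), bx.round().tolist())
```

```text
side 163.0 [206.1 228.8] [482.3   3.   11. ] dist 42.1 [[444.0, 13.0], [460.0, 53.0], [521.0, -6.0], [503.0, -43.0]]
side 66.0 [229. 226.] [546.7  -4.9  11. ] dist 79.3 [[527.0, 15.0], [540.0, 31.0], [565.0, -25.0], [552.0, -39.0]]
scene 162.0 [252.5 224.7] [617.8 -63.1  11. ] dist 171.3 [[613.0, 7.0], [635.0, 9.0], [626.0, -131.0], [605.0, -132.0]]
scene 122.0 [205.7 223.6] [483.1   4.6  11. ] dist 40.4 [[443.0, 18.0], [465.0, 47.0], [522.0, -8.0], [499.0, -37.0]]
scene 65.5 [224.7 218.4] [546.6  -3.4  11. ] dist 78.4 [[529.0, 22.0], [543.0, 30.0], [564.0, -27.0], [550.0, -35.0]]
```

The farthest standoff measures about 79 mm from the mouth centre, too close to the 80 mm limit for step 1. I'll repeat the cover-and-lift with the cup centred over the heap.

carry_out --pt "-0.023 0.02 0.0328 0 0 0" --pt "-0.023 0.02 0.0328 0 0 0" --pt "0.0328 0 0.023 0 0 0" --pt "0.0328 0 0.023 0 0 0" --pt "0.0328 0 0.023 0 0 0"

```text
time: 10.2
tool_pos: [504.5, -14.4, 199.0]
ee_rot: [3.14, 0.96, 1.568]
force: [0.2, -0.7, -2.1]
width: 27.9
```

carry_out --pt "0.0328 0 0.023 0 0 0" --pt "0.02 0 0.014 0 0 0" --pt "0.0128 0 0.009 0 0 0" --pt "0 0 0 0 0 0" --pt "0 0 0 0 0 0"

```text
time: 10.7
tool_pos: [504.9, -14.1, 160.7]
ee_rot: [3.139, 0.96, 1.568]
force: [0.2, 0.9, -0.5]
width: 27.9
```

Run:
```python
from h import *
delta([505,-14,141],cuprot(-55,90))
s=optics.camera("side")[130:290,130:330]; c=optics.camera("scene")[150:310,150:350]; cv2.imwrite("pics/s7.png",cv2.resize(np.hstack([s,c]),(800,320)))
m=optics.camera_model("side"); print(proj(m,[[459,-37,24],[551,-37,24],[551,47,24]])-[130,130])
```

```text
now [504.9 -14.1 160.7] z [ 0.    -0.819 -0.573] j [ 0.47  0.7   1.91 -0.88  1.26  1.08] F [ 0.2  0.9 -0.5] w 27.9 t 10.7
 d tool mm [16.2  0.  11.2] rot [ 0.     0.    -0.002]
[[ 70.36152844 105.88650326]
 [103.34564076  99.12323034]
 [ 95.77494351  81.54352451]]
```

View pics/s7.png

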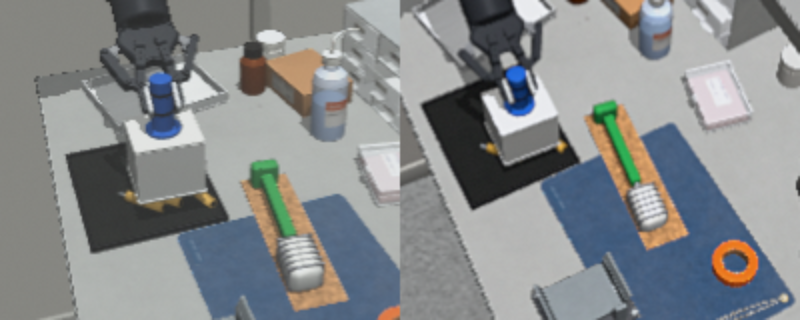

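carry_out --pt "0.015 0 0.0105 0 0 0" --pt "0.0145 0 0.01 0 0 0" --pt "0 0 0 0 0 0" --pt "0 0 0 0 0 0" --pt "0 0 0 0 0 0"

```text
time: 11.3
tool_pos: [504.9, -14.1, 142.4]
ee_rot: [3.139, 0.96, 1.568]
force: [0.8, 0.2, -1.5]
width: 27.8
```

carry_out --pt "-0.008 0 -0.0057 0 0 0" --pt "-0.016 0 -0.0115 0 0 0" --pt "-0.0246 0 -0.0172 0 0 0" --pt "-0.0246 0 -0.0172 0 0 0" --pt "-0.0246 0 -0.0172 0 0 0"

```text
time: 11.8
tool_pos: [504.8, -13.8, 204.0]
ee_rot: [3.137, 0.96, 1.566]
force: [-0.4, -0.1, -1.0]
width: 27.4
```

carry_out --pt "-0.0246 0 -0.0172 0 0 0" --pt "-0.0246 0 -0.0172 0 0 0" --pt "-0.0246 0 -0.0172 0 0 0" --pt "-0.0246 0 -0.0172 0 0 0" --pt "0 0 0 0 0 0"

```text
time: 12.3
tool_pos: [505.2, -13.7, 264.1]
ee_rot: [3.134, 0.959, 1.564]
force: [0.5, -0.8, -1.6]
width: 27.9
```

Run:
```python
from h import *
delta([481,-50,260],cuprot(35,90))
for n in("side","scene"):
    m=optics.camera_model(n); i=optics.camera(n); cv2.imwrite(f"pics/x_{n}.png",i); h=hsv(i)
    k=cv2.inRange(h,(12,110,110),(35,255,255)); k[:,250:]=0
    for b in blobs(k,15): 
        c=b.reshape(-1,2).mean(0); w=onz(m,[c],11)[0]
        if c[0]>150 and c[1]>190: print(n,cv2.contourArea(b),c.round(1),w.round(1),"dist",np.hypot(*(w[:2]-[505,5])).round(1))
```

```text
now [505.2 -13.7 264.1] z [ 0.002 -0.819 -0.574] j [ 0.47  0.54  1.87 -0.84  1.39  0.92] F [ 0.5 -0.8 -1.6] w 27.9 t 12.3
 d tool mm [-17.5 -24.2  32. ] rot [ 0.004  1.57  -0.002]
side 146.0 [206.  228.8] [482.    2.9  11. ] dist 23.1
side 59.0 [229.9 226.6] [548.3  -8.3  11. ] dist 45.3
scene 109.0 [205.8 223.7] [483.4   4.   11. ] dist 21.6
scene 57.5 [224.9 218.5] [547.  -4.  11.] dist 42.9
scene 37.5 [246.8 214.9] [617. -22.  11.] dist 115.2
```

Step 1 and 2 conditions are now met with margin. Next the cup goes back.

carry_out --pt "-0.02 -0.008 0 0 0.065 0" --pt "-0.02 -0.008 0 0 0.065 0" --pt "-0.02 -0.008 0 0 0.065 0" --pt "-0.02 -0.008 0 0 0.065 0" --pt "-0.02 -0.008 0 0 0.065 0"

```text
time: 12.9
tool_pos: [484.7, -51.4, 294.2]
ee_rot: [3.138, 0.306, 1.57]
force: [-1.5, -0.7, -2.4]
width: 27.6
```

carry_out --pt "-0.04 -0.004 0 0 0.065 0" --pt "-0.04 0 0 0 0.065 0" --pt "-0.04 0 0 0 0.065 0" --pt "-0.04 0 0 0 0.065 0" --pt "-0.04 0 0 0 0.065 0"

```text
time: 13.4
tool_pos: [482.4, -149.3, 299.4]
ee_rot: [3.139, -0.334, 1.57]
force: [-0.1, 0.5, -2.4]
width: 27.8
```

carry_out --pt "-0.05 0 -0.03 0 0.065 0" --pt "-0.05 0 -0.03 0 0.065 0" --pt "-0.05 0 -0.03 0 0 0" --pt "-0.05 0 -0.03 0 0 0" --pt "0 0 0 0 0 0"

```text
time: 13.9
tool_pos: [481.6, -267.3, 302.3]
ee_rot: [-3.139, -0.59, 1.565]
force: [0.3, 0.5, -1.3]
width: 27.9
```

Run:
```python
from h import *
delta([481,-350.7,141.7],cuprot(35,90))
```

```text
now [ 481.6 -267.3  302.3] z [ 0.     0.556 -0.831] j [-0.82  0.51  1.52  0.39  1.56 -0.91] F [ 0.3  0.5 -1.3] w 27.9 t 13.9
 d tool mm [-158.7    0.2   87.1] rot [ 0.     0.021 -0.005]
```

carry_out --pt "-0.08 0 0.044 0 0.0105 -0.0025" --pt "-0.08 0 0.044 0 0 0" --pt "-0.08 0 0.044 0 0 0" --pt "-0.077 0 0.042 0 0 0" --pt "0 0 0 0 0 0"

```text
time: 14.4
tool_pos: [480.5, -344.2, 136.8]
ee_rot: [-3.137, -0.615, 1.57]
force: [-0.4, 0.4, -2.1]
width: 27.8
```

Run:
```python
from h import *
delta([481,-350.7,44],cuprot(35,90))
i=optics.camera("wrist"); cv2.imwrite("pics/w8.png",i)
a=cv2.imread("pics/w2.png")[:,:512]
b=lambda q:[(c[0],cv2.boundingRect(c)) for c in blobs(cv2.inRange(hsv(q),(105,150,60),(125,255,255))[120:330,190:320],500)][:1]
for q in(a,i): print([x[1] for x in b(q)])
```

```text
now [ 480.5 -344.2  136.8] z [-0.004  0.577 -0.817] j [-0.9   0.77  1.49  0.37  1.4  -1.06] F [-0.4  0.4 -2.1] w 27.8 t 14.4
 d tool mm [-58.9   0.8  72.1] rot [-0.004 -0.004 -0.   ]
[(19, 33, 89, 73)]
[(22, 33, 86, 72)]
```

View pics/w8.png

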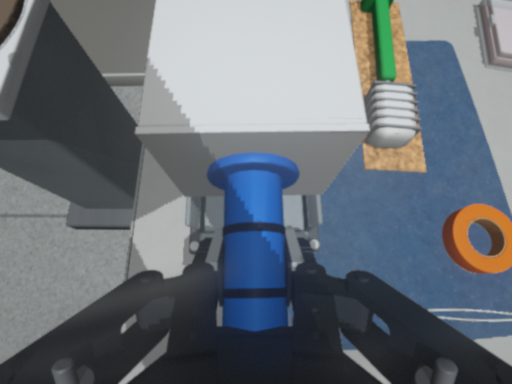

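The cup hasn't slipped in the grip and lines up with the cradle below, so I'll lower it.

carry_out --pt "-0.03 0.0005 0.037 0 -0.002 0" --pt "-0.03 0.0005 0.037 0 0 0" --pt "-0.03 0.0005 0.037 0 0 0" --pt "-0.02 0 0.025 0 0 0" --pt "-0.008 0 0.008 0 0 0"

```text
time: 14.95
tool_pos: [483.5, -351.3, 49.7]
ee_rot: [3.139, -0.607, 1.575]
force: [-1.3, -0.5, -1.0]
width: 27.7
```

carry_out --pt "0 0 0 0 0 0" --pt "-0.001 0 0.0015 0 0 0" --pt "0 0 0 0 0 0"

```text
time: 15.25
tool_pos: [483.9, -352.5, 50.1]
ee_rot: [3.137, -0.605, 1.576]
force: [-0.9, 0.6, -1.3]
width: 28.1
```

Run:
```python
from h import *
delta([481,-350.7,42],cuprot(35,90))
```

```text
now [ 483.9 -352.5   50.1] z [ 0.001  0.569 -0.823] j [-0.9   0.88  1.5   0.38  1.28 -1.11] F [-0.9  0.6 -1.3] w 28.1 t 15.25
 d tool mm [-3.1 -2.9  7.7] rot [0.001 0.006 0.004]
```

carry_out --pt "-0.003 -0.005 0.007 0 0.003 0.002" --pt "-0.0032 -0.001 0.0084 0 0 0" --pt "0 0 0 0 0 0" --pt "0 0 0 0 0 0"

```text
time: 15.65
tool_pos: [480.5, -350.4, 41.4]
ee_rot: [3.141, -0.612, 1.57]
force: [-1.3, -1.9, 6.8]
width: 27.6
```

Run:
```python
from h import *
delta([481,-350.7,42],cuprot(35,90))
```

```text
now [ 480.5 -350.4   41.4] z [ 0.001  0.575 -0.818] j [-0.91  0.89  1.51  0.38  1.27 -1.12] F [-1.3 -1.9  6.8] w 27.6 t 15.65
 d tool mm [ 0.1  0.5 -0.7] rot [ 0.001 -0.001 -0.   ]
```

The cup is seated (6.8 N up). I'll release it and back out.

carry_out --pt "0 0 0 0 0 0" --pt "0 0 0 0 0 0" --pt "0 0 0 0 0 0" --pt "0 0 0 0 0 0" --pt "0 0 0 0 0 0" --fingers 85

```text
time: 16.15
tool_pos: [480.5, -350.3, 41.0]
ee_rot: [3.141, -0.612, 1.571]
force: [-0.1, -1.1, -0.2]
width: 85.0
```

carry_out --pt "0 0 -0.05 0 0 0" --pt "0 0 -0.08 0 0 0" --pt "0 0 -0.09 0 0 0" --pt "0 0 -0.09 0 0 0" --pt "0 0 -0.09 0 0 0"

```text
time: 16.65
tool_pos: [480.2, -466.0, 206.4]
ee_rot: [3.141, -0.612, 1.571]
force: [1.5, -0.2, 0.1]
width: 85.0
```

carry_out --pt "0 0 0 0 -0.0611 0" --pt "0 0 0 0 -0.0611 0" --pt "0 0 0 0 -0.0611 0" --pt "0 0 0 0 -0.0611 0" --pt "0 0 0 0 -0.0611 0"

```text
time: 17.15
tool_pos: [480.7, -465.5, 205.7]
ee_rot: [3.139, 0.005, 1.571]
force: [-0.3, 0.5, -0.6]
width: 85.2
```

Run:
```python
from h import *
delta([620,-90,250],cuprot(0,90))
i=optics.camera("wrist"); s=optics.camera("side")
cv2.imwrite("pics/w9.png",np.hstack([i,cv2.resize(s[192:384,180:324],(288,384))]))
```

```text
now [ 480.7 -465.5  205.7] z [ 0.002 -0.005 -1.   ] j [-0.81  0.53  1.58 -0.    1.03 -0.81] F [-0.3  0.5 -0.6] w 85.2 t 17.15
 d tool mm [375.3 139.4 -45.7] rot [ 0.002  0.005 -0.   ]
```

View pics/w9.png

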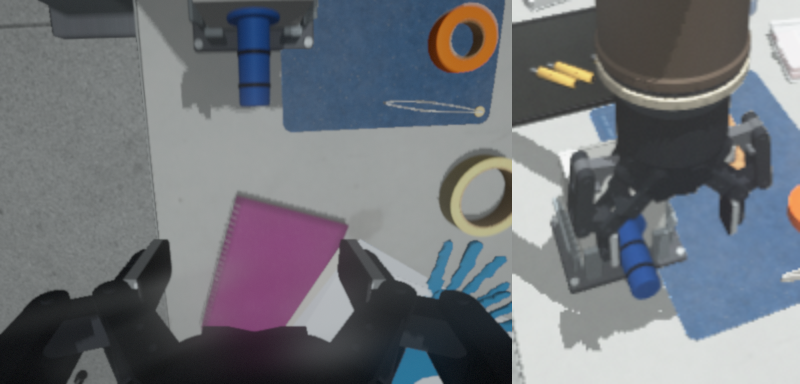

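The cup is back in the cradle, grip at (254,60) in line with the stops. Next is the brush.

carry_out --pt "0.08 0.03 -0.012 0 0 0" --pt "0.08 0.03 -0.012 0 0 0" --pt "0.08 0.03 -0.012 0 0 0" --pt "0.08 0.03 -0.012 0 0 0" --pt "0.08 0.03 -0.012 0 0 0"

```text
time: 17.75
tool_pos: [555.9, -264.1, 235.1]
ee_rot: [-3.141, -0.003, 1.57]
force: [0.5, -0.4, -0.1]
width: 85.0
```

carry_out --pt "0.08 0.03 -0.012 0 0 0" --pt "0.08 0.03 -0.012 0 0 0" --pt "0.08 0.03 -0.012 0 0 0" --pt "0.08 0.03 0 0 0 0" --pt "0 0 0 0 0 0"

```text
time: 18.25
tool_pos: [617.2, -101.1, 253.2]
ee_rot: [-3.141, -0.004, 1.574]
force: [-0.1, -0.5, -0.0]
width: 85.1
```

Run:
```python
from h import *
p,r,s=pose(); print(p,s["time"])
m=optics.camera_model("wrist"); i=optics.camera("wrist"); cv2.imwrite("pics/w10.png",i); h=hsv(i)
k=cv2.inRange(h,(45,100,40),(85,255,255)); b=blobs(k,100)
for c in b[:2]:
    rr=cv2.minAreaRect(c); print("green",cv2.contourArea(c),rr,onz(m,cv2.boxPoints(rr),30)[:,:2].round(1).tolist())
    vx,vy,x0,y0=cv2.fitLine(c,cv2.DIST_HUBER,0,.01,.01).ravel(); l=onz(m,[[x0,y0],[x0+20*vx,y0+20*vy]],28); d=l[1]-l[0]; print("line",l.round(1).tolist(),np.degrees(np.arctan2(d[1],d[0])))
k=cv2.inRange(h,(8,80,60),(22,255,255))
for c in blobs(k,200)[:4]: print("cork",cv2.contourArea(c),cv2.boundingRect(c),onz(m,cv2.boxPoints(cv2.minAreaRect(c)),3)[:,:2].round(1).tolist())
```

```text
[ 617.21912881 -101.10090246  253.18187769] 18.25
green 1128.5 ((270.4341125488281, 144.73272705078125), (12.992202758789062, 100.4979019165039), 5.946863651275635) [[623.6, -142.4], [635.4, -15.5], [651.1, -17.0], [640.8, -144.3]]
line [[638.0, -78.0, 28.0], [640.4, -53.1, 28.0]] 84.6247234308548
green 384.0 ((277.4766540527344, 83.37354278564453), (30.939632415771484, 14.409384727478027), 3.5763344764709473) [[626.2, -10.4], [627.1, 6.0], [664.1, 4.0], [663.6, -12.5]]
line [[645.5, -3.2, 28.0], [669.7, -3.9, 28.0]] -1.6332398977407878
cork 4468.5 (247, 71, 59, 183) [[591.5, -238.3], [615.8, 16.1], [682.8, 10.8], [671.3, -246.2]]
cork 1466.5 (115, 55, 65, 48) [[435.5, 20.2], [464.7, 45.6], [522.7, -9.4], [493.8, -36.8]]
cork 1235.0 (290, 284, 44, 38) [[674.5, -300.2], [743.0, -300.5], [749.4, -372.7], [677.4, -372.2]]
cork 659.0 (183, 60, 32, 51) [[523.8, 21.9], [540.5, 28.9], [566.9, -29.4], [549.7, -37.1]]
```

View pics/w10.png

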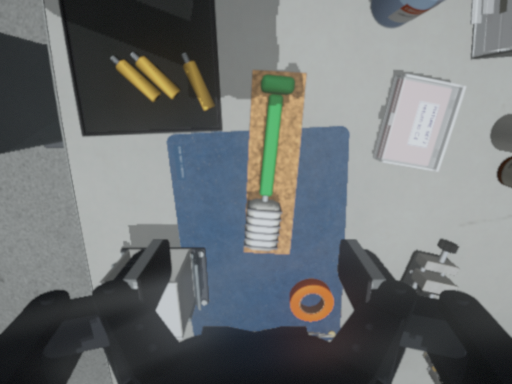

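The overhead wrist view shows the brush handle from (270,190) to (277,85), its head at (263,225), three separate standoffs at (135,78), (156,75) and (199,82), and the orange tape at (312,300). I'll go down onto the handle.

carry_out --pt "0.022 0.0208 0 0 0 0" --pt "0.022 0.0208 0.02 0 0 0.049" --pt "0 0 0.08 0 0 0" --pt "0 0 0.08 0 0 0" --pt "0 0 0.08 0 0 0"

```text
time: 18.8
tool_pos: [636.8, -84.1, 121.8]
ee_rot: [3.142, -0.002, 1.471]
force: [0.2, -0.2, 0.1]
width: 85.0
```

carry_out --pt "0 0 0.08 0 0 0" --pt "0 0 0.05 0 0 0" --pt "0 0 0 0 0 0"

```text
time: 19.1
tool_pos: [634.2, -83.7, 54.3]
ee_rot: [-3.135, -0.002, 1.471]
force: [-0.3, -0.8, -0.2]
width: 84.8
```

Run:
```python
from h import *
delta([638,-79,8],cuprot(0,84.6))
m=optics.camera_model("wrist"); i=optics.camera("wrist"); h=hsv(i)
for c in blobs(cv2.inRange(h,(45,100,40),(85,255,255)),100)[:2]:
    rr=cv2.minAreaRect(c); print(cv2.boundingRect(c),onz(m,cv2.boxPoints(rr),30)[:,:2].round(1).tolist())
```

```text
now [634.2 -83.7  54.3] z [-0.006  0.003 -1.   ] j [-0.18  0.68  1.75  0.    0.72 -0.08] F [-0.3 -0.8 -0.2] w 84.8 t 19.1
 d tool mm [ 4.9  3.7 46.3] rot [-0.007 -0.002 -0.006]
(245, 112, 30, 195) [[636.2, -14.3], [652.4, -15.9], [641.9, -145.3], [621.9, -143.4]]
(223, 72, 73, 38) [[626.6, 8.0], [665.5, 4.1], [664.3, -15.4], [624.1, -11.4]]
```

carry_out --pt "0.0098 0.0074 0.02 -0.003 0 -0.003" --pt "0 0 0.04 0 0 0" --pt "0 0 0.032 0 0 0" --pt "0 0 0 0 0 0"

```text
time: 19.55
tool_pos: [640.2, -78.4, 10.9]
ee_rot: [3.137, -0.001, 1.479]
force: [0.5, 0.0, 0.1]
width: 84.7
```

Run:
```python
from h import *
delta([638,-79,8],cuprot(0,84.6))
```

```text
now [640.2 -78.4  10.9] z [ 0.005  0.001 -1.   ] j [-0.17  0.74  1.76  0.    0.64 -0.08] F [0.5 0.  0.1] w 84.7 t 19.55
 d tool mm [-0.8 -2.1  2.9] rot [ 0.004 -0.001  0.002]
```

carry_out --pt "0 -0.004 0.005 0.002 0 0" --pt "0 0 0 0 0 0"

```text
time: 19.75
tool_pos: [639.1, -78.4, 10.2]
ee_rot: [3.139, -0.001, 1.478]
force: [-0.7, 0.8, -0.0]
width: 85.1
```

carry_out --pt "0 0 0 0 0 0" --pt "0 0 0 0 0 0" --pt "0 0 0 0 0 0" --pt "0 0 0 0 0 0" --pt "0 0 0 0 0 0" --fingers 0 --newtons 60

```text
time: 20.25
tool_pos: [639.0, -78.4, 10.0]
ee_rot: [3.139, -0.001, 1.478]
force: [0.1, -0.4, 0.0]
width: 16.8
```

carry_out --pt "0 0 0 0 0 0" --pt "0 0 0 0 0 0" --pt "0 0 0 0 0 0"

```text
time: 20.55
tool_pos: [639.0, -78.4, 10.0]
ee_rot: [3.139, -0.001, 1.478]
force: [-0.8, 0.2, 5.2]
width: 16.9
```

Run:
```python
from h import *
delta([480,-40,130],cuprot(0,90))
# cup pose from white top face in the side picture
for n in("side","scene"):
    m=optics.camera_model(n); i=optics.camera(n); cv2.imwrite(f"pics/y_{n}.png",i); q=proj(m,[[480,-278,102]])[0].astype(int)
    h=hsv(i); k=cv2.inRange(h,(0,0,205),(180,40,255)); nl,lab=cv2.connectedComponents(k); print(n,q,lab[q[1],q[0]],h[q[1],q[0]])
    c=blobs(lab==lab[q[1],q[0]],50)[0]; rr=cv2.approxPolyDP(cv2.convexHull(c),4,True).reshape(-1,2); print(cv2.contourArea(c),onz(m,rr,102)[:,:2].round(1).tolist())
```

```text
now [639.  -78.4  10. ] z [ 0.003  0.001 -1.   ] j [-0.17  0.74  1.76  0.    0.64 -0.08] F [-0.8  0.2  5.2] w 16.9 t 20.55
 d tool mm [  23.7 -161.6 -120.4] rot [ 0.003 -0.001 -0.092]
side [229 278] 58 [ 60   1 236]
1266.5 [[524.1, -233.5], [523.2, -314.8], [435.5, -316.0], [432.6, -232.4]]
scene [240 286] 22 [110   3 250]
21198.5 [[949.0, -24.6], [946.1, -684.8], [433.6, -538.9], [349.0, -499.2], [351.4, 19.8], [832.0, 110.8]]
```

The brush is held. I'll lift it and carry it in front of the cup, whose mouth is at y≈−233, centre x≈479, floor y≈−314.

carry_out --pt "0 0 -0.03 0 0 0" --pt "0 0 -0.06 0 0 0" --pt "0 0 -0.08 0 0 0" --pt "0 0 -0.07 0 0 0" --pt "0.01 -0.05 0 0 0 -0.023"

```text
time: 21.15
tool_pos: [619.3, -72.3, 135.5]
ee_rot: [3.129, 0.0, 1.524]
force: [0.5, -0.1, -1.6]
width: 16.7
```

carry_out --pt "0.01 -0.07 0 0 0 -0.023" --pt "0.01 -0.07 0 0 0 0" --pt "0.01 -0.07 0 0 0 0" --pt "0.01 -0.05 0 0 0 0" --pt "0 0 0 0 0 0"

```text
time: 21.65
tool_pos: [480.7, -48.8, 129.9]
ee_rot: [-3.141, -0.001, 1.571]
force: [-0.9, -0.4, -0.9]
width: 16.5
```

Run:
```python
from h import *
delta([478.5,-50,47],cuprot(0,90))
m=optics.camera_model("wrist"); i=optics.camera("wrist"); h=hsv(i)
for c in blobs(cv2.inRange(h,(45,100,40),(85,255,255)),100)[:2]:
    rr=cv2.minAreaRect(c); print(cv2.boundingRect(c),onz(m,cv2.boxPoints(rr),130+13)[:,:2].round(1).tolist())
```

```text
now [480.7 -48.8 129.9] z [-0.     0.001 -1.   ] j [-0.16  0.39  2.07  0.    0.68 -0.17] F [-0.9 -0.4 -0.9] w 16.5 t 21.65
 d tool mm [-1.3 -2.1 82.9] rot [-0.    -0.001 -0.   ]
(202, 73, 105, 293) [[459.1, 37.5], [503.1, 37.4], [511.4, -121.7], [450.2, -121.6]]
```

carry_out --pt "0 -0.004 0.05 0 0 0" --pt "0 0 0.07 0 0 0" --pt "0 0 0.046 0 0 0" --pt "-0.04 0 0 0 0 0" --pt "0 0 0 0 0 0"

```text
time: 22.2
tool_pos: [483.8, -70.9, 45.9]
ee_rot: [3.139, -0.001, 1.57]
force: [0.4, 0.1, -0.2]
width: 17.4
```

Run:
```python
from h import *
delta([478.5,-100,47],cuprot(0,90))
s=optics.camera("side")[150:342,130:330]; c=optics.camera("wrist")[:,:400]; cv2.imwrite("pics/s11.png",np.hstack([cv2.resize(s,(400,384),interpolation=3),c]))
```

```text
now [483.8 -70.9  45.9] z [ 0.003  0.001 -1.   ] j [-0.21  0.55  2.11  0.    0.48 -0.21] F [ 0.4  0.1 -0.2] w 17.4 t 22.2
 d tool mm [-29.1  -5.3  -1.2] rot [ 0.003 -0.001 -0.001]
```

View pics/s11.png

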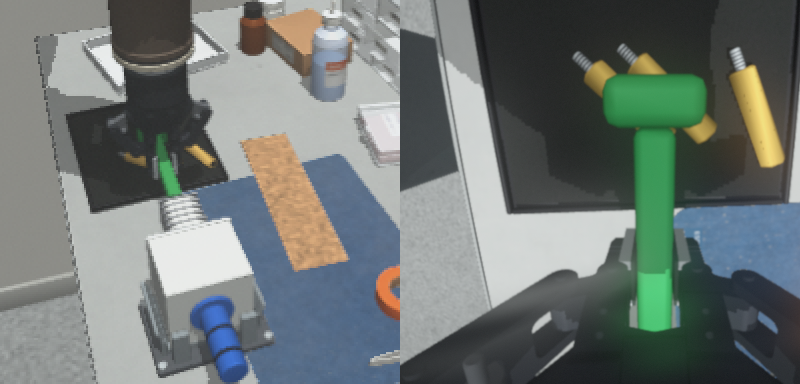

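The brush is lined up with the cup mouth and the pad is free. I'll push in.

carry_out --pt "-0.03 -0.01 0 0 0 0" --pt "-0.04 0 0 0 0 0" --pt "-0.04 0 0 0 0 0" --pt "-0.04 0 0 0 0 0" --pt "0 0 0 0 0 0"

```text
time: 22.8
tool_pos: [479.0, -146.2, 47.0]
ee_rot: [3.137, 0.0, 1.569]
force: [0.9, 0.6, -1.0]
width: 17.0
```

carry_out --pt "-0.01 0 0 0 0 0" --pt "-0.01 0 0 0 0 0" --pt "0 0 0 0 0 0"

```text
time: 23.1
tool_pos: [477.9, -154.6, 46.4]
ee_rot: [3.139, -0.001, 1.571]
force: [0.0, -0.1, -1.1]
width: 16.7
```

carry_out --pt "-0.006 0 0 0 0 0" --pt "-0.006 0 0 0 0 0" --pt "0 0 0 0 0 0"

```text
time: 23.4
tool_pos: [477.7, -160.7, 46.2]
ee_rot: [3.139, -0.001, 1.57]
force: [-0.2, -0.8, -1.1]
width: 16.9
```

carry_out --pt "-0.006 0 0 0 0 0" --pt "0 0 0 0 0 0"

```text
time: 23.6
tool_pos: [477.6, -163.7, 46.2]
ee_rot: [3.139, -0.001, 1.57]
force: [0.8, 0.5, -0.6]
width: 17.2
```

carry_out --pt "-0.006 0 0 0 0 0" --pt "0 0 0 0 0 0"

```text
time: 23.8
tool_pos: [477.6, -166.8, 46.2]
ee_rot: [3.139, -0.001, 1.57]
force: [0.2, -0.2, -0.6]
width: 16.9
```

carry_out --pt "-0.006 0 0 0 0 0" --pt "0 0 0 0 0 0"

```text
time: 24.0
tool_pos: [477.6, -169.8, 46.2]
ee_rot: [3.139, -0.001, 1.57]
force: [-0.4, 0.4, -1.6]
width: 17.2
```

carry_out --pt "-0.006 0 0 0 0 0" --pt "0 0 0 0 0 0"

```text
time: 24.2
tool_pos: [477.5, -172.7, 46.2]
ee_rot: [3.139, -0.001, 1.57]
force: [0.1, 0.5, -0.8]
width: 17.0
```

Run:
```python
from h import *
delta([478.5,-165,47],cuprot(0,90))
m=optics.camera_model("side"); i=optics.camera("side"); q=proj(m,[[480,-278,102]])[0].astype(int)
h=hsv(i); k=cv2.inRange(h,(0,0,205),(180,40,255)); nl,lab=cv2.connectedComponents(k)
c=blobs(lab==lab[q[1],q[0]],50)[0]; rr=cv2.approxPolyDP(cv2.convexHull(c),4,True).reshape(-1,2); print(cv2.contourArea(c),onz(m,rr,102)[:,:2].round(1).tolist())
```

```text
now [ 477.5 -172.7   46.2] z [ 0.002  0.001 -1.   ] j [-0.41  0.56  2.07  0.    0.51 -0.41] F [ 0.1  0.5 -0.8] w 17.0 t 24.2
 d tool mm [ 7.7  1.  -0.8] rot [ 0.002 -0.001 -0.   ]
1333.0 [[522.6, -322.9], [435.7, -323.9], [435.4, -239.5], [527.4, -237.8]]
```

The cup slid a few millimetres back toward its stops, so the brush has reached the floor. Now the strokes.

carry_out --pt "0.04 0 0 0 0 0" --pt "0.05 0 0 0 0 0" --pt "0.05 0 0 0 0 0" --pt "0 0 0 0 0 0" --pt "0 0 0 0 0 0"

```text
time: 24.75
tool_pos: [477.8, -102.3, 46.3]
ee_rot: [3.139, -0.001, 1.572]
force: [0.8, 0.1, -2.1]
width: 16.8
```

carry_out --pt "-0.05 0 0 0 0 0" --pt "-0.05 0 0 0 0 0" --pt "-0.032 0 0 0 0 0" --pt "0 0 0 0 0 0" --pt "0 0 0 0 0 0"

```text
time: 25.25
tool_pos: [477.2, -168.8, 46.1]
ee_rot: [3.14, -0.001, 1.569]
force: [-0.7, -0.8, -1.0]
width: 17.0
```

Run:
```python
from h import *
delta([478,-170,47],cuprot(0,90))
```

```text
now [ 477.2 -168.8   46.1] z [ 0.002  0.001 -1.   ] j [-0.4   0.56  2.07  0.    0.5  -0.4 ] F [-0.7 -0.8 -1. ] w 17.0 t 25.25
 d tool mm [-1.2  0.8 -0.9] rot [ 0.002 -0.001 -0.002]
```

carry_out --pt "0.04 0 0 0 0 0" --pt "0.05 0 0 0 0 0" --pt "0.045 0 0 0 0 0" --pt "0 0 0 0 0 0" --pt "0 0 0 0 0 0"

```text
time: 25.75
tool_pos: [477.5, -100.2, 46.3]
ee_rot: [3.139, -0.001, 1.572]
force: [-0.0, 0.0, -1.3]
width: 16.9
```

carry_out --pt "-0.05 0 0 0 0 0" --pt "-0.05 0 0 0 0 0" --pt "-0.038 0 0 0 0 0" --pt "0 0 0 0 0 0" --pt "0 0 0 0 0 0"

```text
time: 26.25
tool_pos: [477.3, -170.2, 46.1]
ee_rot: [3.14, -0.001, 1.569]
force: [-0.1, 0.3, -1.2]
width: 16.6
```

carry_out --pt "-0.004 0 0 0 0 0" --pt "0 0 0 0 0 0"

```text
time: 26.45
tool_pos: [477.6, -171.5, 46.2]
ee_rot: [3.139, -0.001, 1.571]
force: [1.0, 0.2, -1.0]
width: 16.9
```

carry_out --pt "-0.003 0 0 0 0 0" --pt "0 0 0 0 0 0"

```text
time: 26.65
tool_pos: [477.6, -173.3, 46.2]
ee_rot: [3.139, -0.001, 1.571]
force: [0.2, 0.8, -1.0]
width: 17.6
```

carry_out --pt "-0.004 0 0 0 0 0" --pt "0 0 0 0 0 0"

```text
time: 26.85
tool_pos: [476.4, -174.0, 45.9]
ee_rot: [-3.141, -0.003, 1.571]
force: [1.0, 17.7, 1.6]
width: 17.1
```

carry_out --pt "-0.004 0 0 0 0 0" --pt "0 0 0 0 0 0"

```text
time: 27.05
tool_pos: [475.4, -174.2, 45.7]
ee_rot: [-3.139, -0.005, 1.571]
force: [2.2, 37.7, 4.1]
width: 17.1
```

Run:
```python
from h import *
delta([478.5,-165,47],cuprot(0,90))
m=optics.camera_model("side"); i=optics.camera("side"); q=proj(m,[[480,-278,102]])[0].astype(int)
h=hsv(i); k=cv2.inRange(h,(0,0,205),(180,40,255)); nl,lab=cv2.connectedComponents(k)
c=blobs(lab==lab[q[1],q[0]],50)[0]; rr=cv2.approxPolyDP(cv2.convexHull(c),4,True).reshape(-1,2); print(cv2.contourArea(c),onz(m,rr,102)[:,:2].round(1).tolist())
cv2.imwrite("pics/s12.png",cv2.resize(i[220:352,170:330],(800,600),interpolation=3))
```

```text
now [ 475.4 -174.2   45.7] z [-0.002  0.005 -1.   ] j [-0.41  0.56  2.07  0.01  0.51 -0.42] F [ 2.2 37.7  4.1] w 17.1 t 27.05
 d tool mm [ 9.2  3.1 -1.3] rot [-0.002 -0.005  0.   ]
1297.0 [[524.4, -240.1], [522.6, -322.9], [435.7, -323.9], [432.8, -241.7]]
```

View pics/s12.png

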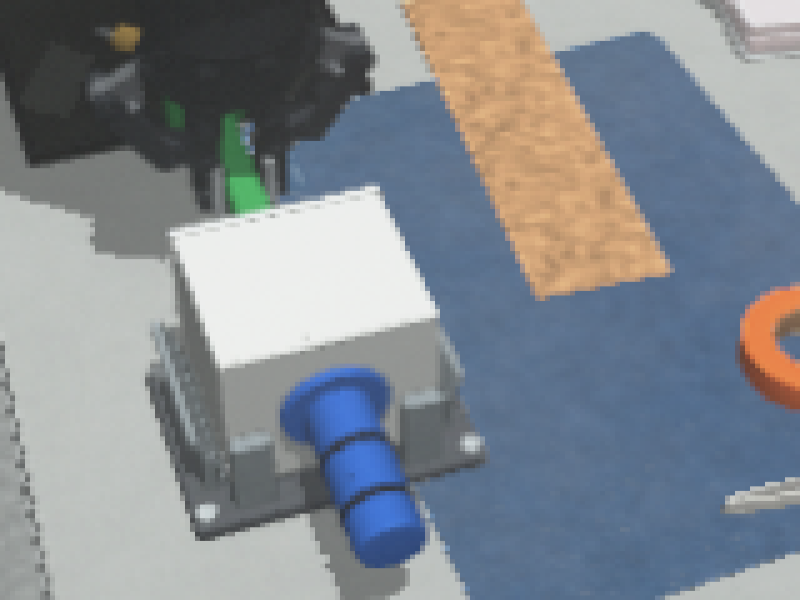

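The brush is on the cup floor with the cup against its stops (37 N). All three strokes are done, so I'll draw out and return the brush.

carry_out --pt "0.02 0 0 0 0 0" --pt "0.06 0.002 0 0 0 0" --pt "0.07 0 0 0 0 0" --pt "0.07 0 0 0 0 0" --pt "0.06 0 -0.03 0 0 0"

```text
time: 27.6
tool_pos: [477.4, -35.8, 60.4]
ee_rot: [-3.141, -0.001, 1.571]
force: [0.5, -0.2, -0.9]
width: 17.1
```

carry_out --pt "0 0 -0.07 0 0 0" --pt "0 0.06 -0.04 0 0 0" --pt "0 0.08 0 0 0 0" --pt "0 0.08 0 0 0 0" --pt "0 0.06 0 0 0 0"

```text
time: 28.1
tool_pos: [621.0, -37.4, 117.2]
ee_rot: [3.137, -0.001, 1.571]
force: [0.1, 0.2, -1.2]
width: 17.2
```

Run:
```python
from h import *
delta([639,-79,11],cuprot(0,84.6))
```

```text
now [621.  -37.4 117.2] z [ 0.004  0.001 -1.   ] j [-0.11  0.57  1.77  0.    0.8  -0.11] F [ 0.1  0.2 -1.2] w 17.2 t 28.1
 d tool mm [-41.6  17.6 106.2] rot [ 0.004 -0.001  0.094]
```

carry_out --pt "-0.042 0.018 0 0.002 0 0.047" --pt "-0.042 0.018 0.03 0 0 0" --pt "0 0 0.06 0 0 0" --pt "0 0 0.06 0 0 0" --pt "0 0 0 0 0 0"

```text
time: 28.6
tool_pos: [631.6, -79.9, 38.1]
ee_rot: [-3.134, -0.001, 1.476]
force: [-0.2, 0.4, -1.3]
width: 17.1
```

Run:
```python
from h import *
delta([639,-79,11],cuprot(0,84.6))
```

```text
now [631.6 -79.9  38.1] z [-0.008  0.002 -1.   ] j [-0.17  0.7   1.76  0.    0.69 -0.08] F [-0.2  0.4 -1.3] w 17.1 t 28.6
 d tool mm [ 1.6  7.5 27. ] rot [-0.008 -0.001 -0.   ]
```

carry_out --pt "0.003 0.014 0.015 -0.004 0 0" --pt "0 0 0.024 0 0 0" --pt "0 0 0.012 0 0 0" --pt "0 0 0.002 0 0 0" --pt "0 0 0 0 0 0"

```text
time: 29.1
tool_pos: [641.5, -79.4, 15.3]
ee_rot: [3.135, -0.001, 1.477]
force: [-1.0, 0.0, -1.7]
width: 16.8
```

Run:
```python
from h import *
delta([639,-79,11],cuprot(0,84.6))
```

```text
now [641.5 -79.4  15.3] z [ 0.006  0.    -1.   ] j [-0.17  0.73  1.76  0.    0.64 -0.08] F [-1.   0.  -1.7] w 16.8 t 29.1
 d tool mm [ 0.1 -2.5  4.2] rot [ 0.006 -0.001  0.   ]
```

carry_out --pt "0 -0.005 0.004 0.003 0 0" --pt "0 0 0.004 0 0 0" --pt "0 0 0.003 0 0 0" --pt "0 0 0 0 0 0"

```text
time: 29.5
tool_pos: [639.0, -79.2, 10.0]
ee_rot: [3.141, -0.001, 1.476]
force: [-2.7, 0.0, 6.9]
width: 16.8
```

carry_out --pt "0 0 0 0 0 0" --pt "0 0 0 0 0 0" --pt "0 0 0 0 0 0" --pt "0 0 0 0 0 0" --pt "0 0 0 0 0 0" --fingers 85

```text
time: 30.0
tool_pos: [639.0, -79.2, 9.5]
ee_rot: [3.141, -0.001, 1.476]
force: [0.5, -0.0, -1.1]
width: 85.0
```

carry_out --pt "0 0 -0.04 0 0 0" --pt "0 0 -0.08 0 0 0" --pt "0 0 -0.08 0 0 0" --pt "0 0 -0.08 0 0 0" --pt "0 0 -0.08 0 0 0"

```text
time: 30.5
tool_pos: [638.7, -79.3, 191.2]
ee_rot: [3.141, -0.001, 1.476]
force: [0.7, 0.0, -0.2]
width: 84.7
```

```bash
cat >> h.py <<'E'
def brush(m,h):
    for c in blobs(cv2.inRange(h,(45,100,40),(85,255,255)),100)[:2]: print("green",onz(m,cv2.boxPoints(cv2.minAreaRect(c)),30)[:,:2].round(1).tolist())
    for c in blobs(cv2.inRange(h,(8,80,60),(22,255,255)),800)[:1]: print("cork",onz(m,cv2.boxPoints(cv2.minAreaRect(c)),3)[:,:2].round(1).tolist())
def brass(m,h,z):
    """brass blobs: world centre, axis yaw (deg), size"""
    out=[]
    for c in blobs(cv2.inRange(h,(15,110,70),(32,255,255)),150):
        rr=cv2.minAreaRect(c); b=onz(m,cv2.boxPoints(rr),z)[:,:2]; e=[b[1]-b[0],b[2]-b[1]]; e.sort(key=np.linalg.norm)
        out.append((b.mean(0).round(1),round(np.degrees(np.arctan2(e[1][1],e[1][0]))%180,1),[round(np.linalg.norm(q),1) for q in e],cv2.boundingRect(c)))
    return out
E
python3 - <<'E'
from h import *
delta([510,0,250],cuprot(0,90))
m=optics.camera_model("wrist"); h=hsv(optics.camera("wrist")); brush(m,h)
for b in brass(m,h,15): print(b)
E
```

```text
now [638.7 -79.3 191.2] z [ 0.     0.001 -1.   ] j [-0.17  0.51  1.65  0.    0.98 -0.08] F [ 0.7  0.  -0.2] w 84.7 t 30.5
 d tool mm [  66.9 -135.6  -58.8] rot [ 0.    -0.001 -0.094]
green [[637.6, -16.4], [652.9, -17.9], [641.7, -145.7], [624.5, -144.0]]
green [[628.8, 6.1], [665.9, 2.5], [664.5, -15.0], [626.9, -11.4]]
cork [[615.3, 17.2], [683.5, 11.5], [670.8, -245.0], [586.4, -238.1]]
(array([482.4,   4.7]), np.float64(136.2), [np.float64(38.1), np.float64(77.1)], (63, 84, 79, 51))
(array([547.1,  -4.1]), np.float64(113.8), [np.float64(17.7), np.float64(61.2)], (141, 83, 42, 57))
```

The brush is back on its pad, about 7 mm from the pad centre each way. Now the standoffs.

carry_out --pt "0.05 -0.07 -0.01 0 0 -0.047" --pt "0.05 -0.07 -0.01 0 0 0" --pt "0.04 -0.07 -0.01 0 0 0" --pt "0.03 -0.045 -0.01 0 0 0" --pt "0 0 0 0 0 0"

```text
time: 31.05
tool_pos: [511.1, 10.4, 210.1]
ee_rot: [-3.141, -0.001, 1.572]
force: [-0.2, -0.6, 0.4]
width: 85.0
```

Run:
```python
from h import *
delta([510,30,220],cuprot(0,90))
m=optics.camera_model("wrist"); i=optics.camera("wrist"); cv2.imwrite("pics/w13.png",i); h=hsv(i)
for z in (11,): 
  for b in brass(m,h,z): print(b)
k=cv2.erode(cv2.inRange(h,(15,110,70),(32,255,255)),np.ones((3,3)),iterations=2)
for c in blobs(k,40):
    rr=cv2.minAreaRect(c); print(rr, onz(m,[rr[0]],14).round(1), onz(m,cv2.boxPoints(rr),14)[:,:2].round(1).tolist())
```

```text
now [511.1  10.4 210.1] z [-0.001  0.001 -1.   ] j [-0.04  0.31  1.93  0.    0.9  -0.04] F [-0.2 -0.6  0.4] w 85.0 t 31.05
 d tool mm [19.6 -1.1 -9.9] rot [-0.001 -0.001  0.001]
(array([484.1,   3.2]), np.float64(137.3), [np.float64(37.2), np.float64(78.3)], (199, 149, 64, 46))
(array([772.8, 172.3]), np.float64(101.4), [np.float64(33.5), np.float64(48.6)], (477, 0, 30, 48))
(array([547.4,  -6. ]), np.float64(113.0), [np.float64(16.4), np.float64(63.0)], (269, 155, 29, 49))
((241.59906005859375, 170.97604370117188), (45.840431213378906, 8.987211227416992), 42.709388732910156) [[496.2   6.1  14. ]] [[472.7, 21.0], [480.1, 28.9], [520.2, -9.2], [512.8, -17.6]]
((221.03697204589844, 173.59144592285156), (45.82832336425781, 8.601080894470215), 41.423667907714844) [[471.3   2.9  14. ]] [[447.8, 17.5], [455.0, 25.3], [495.3, -12.1], [488.2, -20.4]]
((283.93109130859375, 179.67242431640625), (43.72505187988281, 8.534918785095215), 66.80140686035156) [[547.5  -4.7  14. ]] [[531.8, 18.0], [541.1, 22.0], [563.7, -28.3], [554.1, -32.7]]
```

View pics/w13.png

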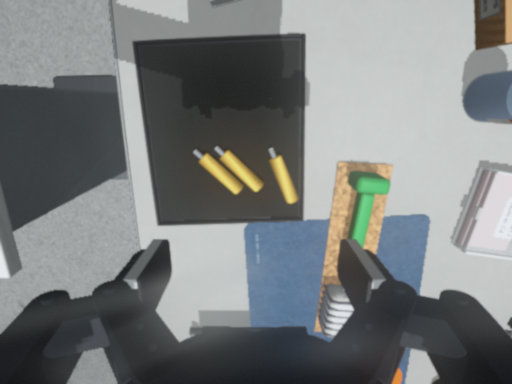

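Three standoffs: two parallel ones at (220,173) and (241,171), one at (284,180), all with studs up. The brush has meanwhile been knocked, with its knob now at (372,185) and head at (338,305). I'll put it right at the end and take the free standoff first.

Run:
```python
from h import *
delta([547.5,-5.5,60],cuprot(0,113.5))
```

```text
now [513.1   9.6 210.1] z [ 0.001  0.001 -1.   ] j [-0.04  0.32  1.93  0.    0.9  -0.04] F [ 1.1 -0.6  0.4] w 85.6 t 31.1
 d tool mm [-15.3  34.2 150.1] rot [ 0.001 -0.001 -0.409]
```

carry_out --pt "-0.015 0.034 0 0 0 -0.068" --pt "-0.0156 0.034 0.05 0 0 -0.068" --pt "0 0 0.08 0 0 -0.068" --pt "0 0 0.09 0 0 0" --pt "0 0 0.08 0 0 0" --fingers 50

```text
time: 31.6
tool_pos: [549.7, -4.6, 57.5]
ee_rot: [3.14, -0.0, 1.978]
force: [0.5, -0.4, 0.1]
width: 49.9
```

Run:
```python
from h import *
delta([547.5,-5.5,7],cuprot(0,113.5))
```

```text
now [549.7  -4.6  57.5] z [ 0.001  0.001 -1.   ] j [-0.06  0.58  1.97  0.    0.59 -0.47] F [ 0.5 -0.4  0.1] w 49.9 t 31.6
 d tool mm [ 0.  -2.5 50.5] rot [ 0.001 -0.    -0.003]
```

carry_out --pt "0 -0.005 0.04 0 0 0" --pt "0 0 0.04 0 0 0" --pt "0 0 0.022 0 0 0" --pt "0 0 0 0 0 0"

```text
time: 32.0
tool_pos: [551.3, -5.5, 9.1]
ee_rot: [3.135, 0.002, 1.978]
force: [-0.2, 1.6, 1.9]
width: 50.0
```

carry_out --pt "0 0 0 0 0 0" --pt "0 0 0 0 0 0" --pt "0 0 0 0 0 0" --pt "0 0 0 0 0 0" --pt "0 0 0 0 0 0" --fingers 0 --newtons 50

```text
time: 32.5
tool_pos: [548.6, -5.4, 9.1]
ee_rot: [3.138, 0.001, 1.978]
force: [2.8, 0.8, 12.5]
width: 13.1
```

carry_out --pt "0 0 -0.04 0 0 0" --pt "0 0 -0.08 0 0 0" --pt "0 0 -0.08 0 0 0" --pt "0 0 -0.08 0 0 0" --pt "0 0 -0.08 0 0 0"

```text
time: 33.0
tool_pos: [546.7, -5.4, 190.0]
ee_rot: [3.141, -0.001, 1.978]
force: [0.6, -0.5, -0.3]
width: 13.3
```

Run:
```python
from h import *
delta([542,250,190],cuprot(0,104.5))
```

```text
now [546.7  -5.4 190. ] z [-0.     0.001 -1.   ] j [-0.07  0.39  1.88  0.    0.88 -0.47] F [ 0.6 -0.5 -0.3] w 13.3 t 33.0
 d tool mm [2.364e+02 9.690e+01 2.000e-01] rot [ 0.    -0.001  0.154]
```

carry_out --pt "0.08 0.032 0 0 0 0" --pt "0.08 0.033 0 0 0 0" --pt "0.08 0.033 0 0 0 0" --pt "0.08 0.033 0 0 0 0" --pt "0.08 0.033 0 0 0 0"

```text
time: 33.5
tool_pos: [542.8, 212.6, 188.6]
ee_rot: [3.141, -0.0, 1.978]
force: [0.8, 0.2, -0.6]
width: 13.4
```

carry_out --pt "0.072 0.03 0 0 0 0.038" --pt "0 0 0 0 0 0.039" --pt "0 0 0 0 0 0"

```text
time: 33.8
tool_pos: [542.1, 250.9, 188.2]
ee_rot: [-3.141, -0.0, 1.825]
force: [-1.0, -1.0, 0.0]
width: 13.0
```

Run:
```python
from h import *
delta([542,250,190],cuprot(0,104.5))
m=optics.camera_model("wrist"); i=optics.camera("wrist"); cv2.imwrite("pics/w14.png",i)
print(proj(m,[[434,329,22],[612,375,22],[654,214,22],[469,172,22]]).round())
```

```text
now [542.1 250.9 188.2] z [-0.  0. -1.] j [0.38 0.45 1.77 0.   0.92 0.13] F [-1. -1.  0.] w 13.0 t 33.8
 d tool mm [-0.8 -0.4 -1.8] rot [-0.    -0.     0.001]
[[169.  74.]
 [352.  74.]
 [339. 226.]
 [176. 222.]]
```

View pics/w14.png

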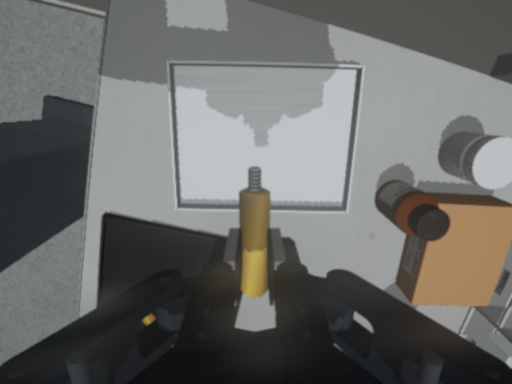

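The wrist view shows the kit tray's rim corners at (168,62), (364,66), (348,212) and (177,210), with the standoff held along tool x.

Run:
```python
from h import *
m=optics.camera_model("wrist")
c=onz(m,[[168,62],[364,66],[348,212],[177,210]],22)[:,:2]; print(c.round(1))
d=c[1]-c[0]+c[2]-c[3]; yaw=np.degrees(np.arctan2(d[1],d[0])); cen=c.mean(0); u=d/np.linalg.norm(d); v=np.array([-u[1],u[0]]); print(yaw,cen, np.linalg.norm(d)/2, np.linalg.norm(c[0]-c[3]))
for s in(-55,0,55): print(s,(cen+s*u-5*v).round(1))
delta([*(cen+55*u-5*v),60],cuprot(0,90+yaw))
```

```text
[[430.4 338.8]
 [621.4 385. ]
 [658.6 232.9]
 [467.7 185.7]]
13.722920498724235 [544.52496316 285.60645668] 196.55617239955313 157.5793318344901
-55 [492.3 267.7]
0 [545.7 280.7]
55 [599.1 293.8]
now [542.1 250.1 188.3] z [-0.  0. -1.] j [0.38 0.45 1.77 0.   0.92 0.12] F [-0.4 -1.1 -1. ] w 12.7 t 33.85
 d tool mm [ 27.8  66.2 128.3] rot [-0.    -0.     0.016]
```

carry_out --pt "0.028 0.066 0 0 0 0.008" --pt "0.028 0.066 0.05 0 0 0" --pt "0 0 0.08 0 0 0" --pt "0 0 0.08 0 0 0" --pt "0 0 0.07 0 0 0"

```text
time: 34.35
tool_pos: [599.4, 291.9, 46.7]
ee_rot: [-3.141, -0.0, 1.81]
force: [-0.3, -0.3, -0.9]
width: 13.1
```

Run:
```python
from h import *
delta([599,294,11.5],cuprot(0,103.7))
```

```text
now [599.4 291.9  46.7] z [-0.001  0.    -1.   ] j [0.41 0.71 1.69 0.   0.74 0.17] F [-0.3 -0.3 -0.9] w 13.1 t 34.35
 d tool mm [ 2.1  0.2 35.2] rot [-0.001 -0.    -0.   ]
```

carry_out --pt "0.004 0 0.03 0 0 0" --pt "0 0 0.03 0 0 0" --pt "0 0 0.01 0 0 0" --pt "0 0 0 0 0 0"

```text
time: 34.75
tool_pos: [599.3, 295.3, 14.2]
ee_rot: [3.141, -0.001, 1.809]
force: [0.1, -0.8, 0.9]
width: 13.0
```

carry_out --pt "0 0 0 0 0 0" --pt "0 0 0 0 0 0" --pt "0 0 0 0 0 0" --pt "0 0 -0.04 0 0 0" --pt "0 0 -0.08 0 0 0" --fingers 40

```text
time: 35.25
tool_pos: [597.1, 294.6, 72.3]
ee_rot: [-3.138, 0.0, 1.809]
force: [0.7, 0.4, 0.4]
width: 40.2
```

carry_out --pt "0 0 -0.08 0 0 0" --pt "0 0 -0.08 0 0 0" --pt "0 0 -0.06 0 0 0"

```text
time: 35.55
tool_pos: [599.4, 295.5, 187.2]
ee_rot: [3.138, -0.001, 1.809]
force: [0.4, 0.4, 0.3]
width: 40.3
```

Run:
```python
from h import *
ax=np.array([np.cos(np.radians(-43.4)),np.sin(np.radians(-43.4))]); g=np.array([496.2,6.1])+26*ax; print(g)
delta([*g,180],cuprot(0,136.6))
m=optics.camera_model("wrist"); h=hsv(optics.camera("wrist"))
for b in brass(m,h,10): print(b)
```

```text
[515.09094145 -11.76427528]
now [599.4 295.5 187.2] z [ 0.003  0.002 -1.   ] j [0.41 0.55 1.6  0.   0.99 0.17] F [0.4 0.4 0.3] w 40.3 t 35.55
 d tool mm [-278.8 -154.3    6.3] rot [ 0.003 -0.    -0.576]
(array([822.9, 222.9]), np.float64(165.9), [np.float64(70.7), np.float64(131.6)], (366, 229, 86, 81))
(array([500.2, -20.6]), np.float64(61.5), [np.float64(23.1), np.float64(41.7)], (124, 350, 23, 18))
```

Run:
```python
from h import *
m=optics.camera_model("wrist"); i=optics.camera("wrist"); h=hsv(i); cv2.imwrite("pics/w15.png",i)
q=proj(m,[[599,294,17],[545,281,5]]).round().astype(int); print(q,h[q[0][1]-3:q[0][1]+4:3,q[0][0]-12:q[0][0]+13:4].tolist())
k=cv2.inRange(h,(8,90,30),(35,255,255)); k[:,360:]=0
for c in blobs(k,60): print(cv2.boundingRect(c), onz(m,cv2.boxPoints(cv2.minAreaRect(c)),10)[:,:2].round().tolist())
```

```text
[[250 173]
 [203 171]] [[[100, 8, 192], [99, 9, 192], [20, 84, 140], [25, 110, 185], [23, 112, 184], [20, 36, 147], [103, 9, 192]], [[99, 9, 193], [103, 9, 193], [20, 87, 143], [26, 108, 185], [23, 113, 182], [20, 31, 147], [103, 9, 192]], [[103, 9, 193], [99, 9, 192], [20, 88, 148], [27, 108, 185], [22, 114, 181], [21, 35, 140], [100, 8, 192]]]
(246, 145, 12, 50) [[600.0, 267.0], [589.0, 323.0], [600.0, 326.0], [612.0, 269.0]]
(326, 217, 34, 38) [[703.0, 229.0], [721.0, 277.0], [750.0, 264.0], [733.0, 214.0]]
(127, 347, 21, 18) [[487.0, -25.0], [505.0, 8.0], [521.0, -6.0], [503.0, -40.0]]
```

The first standoff lies in the kit tray. Now the second, gripped near its free end.

carry_out --pt "-0.08 -0.044 0 0 0 0" --pt "-0.08 -0.044 0 0 0 0" --pt "-0.08 -0.044 0 0 0 0" --pt "-0.08 -0.044 0 0 0 0" --pt "-0.08 -0.044 0 0 0 0"

```text
time: 36.15
tool_pos: [538.1, 73.5, 183.5]
ee_rot: [3.141, -0.001, 1.809]
force: [0.6, -1.0, 0.4]
width: 40.1
```

carry_out --pt "-0.08 -0.044 0 0 0 -0.072" --pt "-0.05 0 0 0 0 -0.072" --pt "0 0 0 0 0 -0.072" --pt "0 0 0 0 0 -0.072" --pt "0 0 0 0 0 0"

```text
time: 36.65
tool_pos: [536.8, 10.1, 183.4]
ee_rot: [3.141, -0.001, 2.377]
force: [0.4, 0.7, 0.3]
width: 40.3
```

Run:
```python
from h import *
delta([515.1,-11.8,60],cuprot(0,136.6))
m=optics.camera_model("wrist"); i=optics.camera("wrist"); h=hsv(i)
k=cv2.erode(cv2.inRange(h,(15,110,70),(32,255,255)),np.ones((3,3)),iterations=2)
for c in blobs(k,40):
    rr=cv2.minAreaRect(c); b=onz(m,cv2.boxPoints(rr),14)[:,:2]; e=max([b[1]-b[0],b[2]-b[1]],key=np.linalg.norm); print(onz(m,[rr[0]],14)[0].round(1), np.linalg.norm(e).round(1),np.degrees(np.arctan2(e[1],e[0])).round(1))
```

```text
now [536.8  10.1 183.4] z [ 0.     0.001 -1.   ] j [-0.04  0.38  1.91  0.    0.85 -0.85] F [0.4 0.7 0.3] w 40.3 t 36.65
 d tool mm [  0.4 -30.9 123.4] rot [ 0.001 -0.001 -0.007]
[470.6   3.1  14. ] 57.0 -42.9
[493.6  11.3  14. ] 56.8 126.2
[600.  292.6  14. ] 48.2 103.0
```

The second standoff was nudged when I picked the first. It is now at (493.6,11.3), yaw 126°, still too close to its neighbour for a finger to fit between. I'll push it along its own axis with the shut fingers to get it clear.

Run:
```python
from h import *
delta([457.7,65.6,60],cuprot(0,126.2))
```

```text
now [536.8  10.3 183.4] z [ 0.     0.001 -1.   ] j [-0.04  0.38  1.91  0.    0.85 -0.84] F [-0.7 -0.   0.7] w 39.9 t 36.7
 d tool mm [ 95.2 -15.5 123.5] rot [ 0.001 -0.001  0.169]
```

carry_out --pt "0 0 0 0 0 0.044" --pt "0 0 0 0 0 0.044" --pt "0 0 0 0 0 0" --fingers 0

```text
time: 37.0
tool_pos: [536.9, 10.7, 183.5]
ee_rot: [3.141, -0.001, 2.194]
force: [-0.3, 0.1, -0.5]
width: 0.3
```

Run:
```python
from h import *
delta([457.7,65.6,60],cuprot(0,126.2))
```

```text
now [536.9  10.7 183.5] z [ 0.     0.001 -1.   ] j [-0.04  0.38  1.91  0.    0.85 -0.66] F [-0.3  0.1 -0.5] w 0.3 t 37.0
 d tool mm [ 90.7 -32.3 123.5] rot [ 0.001 -0.001 -0.009]
```

carry_out --pt "0.09 -0.032 0 0 0 -0.004" --pt "0.091 -0.033 0.02 0 0 0" --pt "0 0 0.08 0 0 0" --pt "0 0 0.08 0 0 0" --pt "0 0 0.06 0 0 0"

```text
time: 37.5
tool_pos: [456.8, 64.7, 62.3]
ee_rot: [3.141, -0.0, 2.208]
force: [0.7, -0.4, -0.4]
width: 0.3
```

Run:
```python
from h import *
delta([457.7,65.6,9],cuprot(0,126.2))
```

```text
now [456.8  64.7  62.3] z [ 0.     0.001 -1.   ] j [ 0.07  0.49  2.17  0.    0.48 -0.56] F [ 0.7 -0.4 -0.4] w 0.3 t 37.5
 d tool mm [ 0.1  1.2 53.3] rot [ 0.001 -0.     0.005]
```

carry_out --pt "0 0.002 0.04 0 0 0" --pt "0 0 0.04 0 0 0" --pt "0 0 0.026 0 0 0" --pt "0 0 0 0 0 0"

```text
time: 37.9
tool_pos: [457.2, 65.0, 9.3]
ee_rot: [-3.14, -0.002, 2.207]
force: [-0.1, 0.7, 0.6]
width: -0.0
```

carry_out --pt "-0.016 0 0 0 0 0" --pt "-0.016 0 0 0 0 0" --pt "-0.016 0 0 0 0 0" --pt "-0.016 0 0 0 0 0" --pt "-0.014 0 0 0 0 0"

```text
time: 38.4
tool_pos: [482.2, 32.8, 11.0]
ee_rot: [3.14, 0.0, 2.207]
force: [-0.0, 0.5, 1.9]
width: -0.0
```

carry_out --pt "0.02 0 0 0 0 0" --pt "0 0 -0.08 0 0 0" --pt "0 0 -0.09 0 0 0" --pt "0 0 -0.09 0 0 0" --pt "0 0 -0.09 0 0 0"

```text
time: 38.9
tool_pos: [474.3, 41.9, 187.3]
ee_rot: [3.141, -0.001, 2.207]
force: [1.1, -0.0, -0.1]
width: -0.1
```

```bash
cat >> h.py <<'E'
def solids():
    m=optics.camera_model("wrist"); h=hsv(optics.camera("wrist"))
    k=cv2.erode(cv2.inRange(h,(15,100,60),(32,255,255)),np.ones((3,3)),iterations=2)
    for c in blobs(k,40):
        rr=cv2.minAreaRect(c); b=onz(m,cv2.boxPoints(rr),14)[:,:2]; e=max([b[1]-b[0],b[2]-b[1]],key=np.linalg.norm); print(onz(m,[rr[0]],14)[0].round(1), np.linalg.norm(e).round(1),np.degrees(np.arctan2(e[1],e[0])).round(1)%180)
E
python3 - <<'E'
from h import *
delta([519.6,-24,60],cuprot(0,126.2)); solids()
E
```

```text
now [474.3  41.9 187.3] z [-0.     0.001 -1.   ] j [ 0.02  0.3   2.03  0.    0.81 -0.61] F [ 1.1 -0.  -0.1] w -0.1 t 38.9
 d tool mm [-80.   -2.8 127.2] rot [ 0.    -0.001  0.005]
[471.1   1.4  14. ] 57.9 136.9
[599.9 298.4  14. ] 57.1 102.6
[502.8  -2.3  14. ] 30.3 126.5
```

carry_out --pt "-0.076 -0.005 0 0 0 0" --pt "-0.076 -0.006 0.03 0 0 0" --pt "0 0 0.08 0 0 0" --pt "0 0 0.08 0 0 0" --pt "0 0 0.06 0 0 0" --fingers 30

```text
time: 39.45
tool_pos: [514.9, -22.6, 58.6]
ee_rot: [-3.141, -0.002, 2.206]
force: [0.0, 0.4, -0.4]
width: 30.1
```

Run:
```python
from h import *
delta([516.8,-20.5,9],cuprot(0,126.4)); solids()
```

```text
now [514.9 -22.6  58.6] z [-0.001  0.001 -1.   ] j [-0.1   0.55  2.05  0.    0.55 -0.74] F [ 0.   0.4 -0.4] w 30.1 t 39.45
 d tool mm [ 0.5  2.8 49.6] rot [-0.    -0.002  0.   ]
[470.2   3.4  14. ] 58.5 138.3
[509.5 -10.8  14. ] 60.5 125.9
```

S2 is at (509.5,−10.8), yaw 126°, which fits. I'll grip it.

carry_out --pt "0.001 0.005 0.03 0 0 0" --pt "0 0 0.04 0 0 0" --pt "0 0 0.028 0 0 0" --pt "0 0 0 0 0 0"

```text
time: 39.9
tool_pos: [516.7, -20.4, 10.8]
ee_rot: [-3.14, -0.002, 2.207]
force: [0.1, 0.1, -0.0]
width: 30.1
```

carry_out --pt "0 0 0 0 0 0" --pt "0 0 0 0 0 0" --pt "0 0 0 0 0 0" --pt "0 0 0 0 0 0" --fingers 0 --newtons 60

```text
time: 40.3
tool_pos: [518.4, -20.9, 12.4]
ee_rot: [3.14, 0.0, 2.207]
force: [-0.1, 0.6, 7.9]
width: 10.7
```

carry_out --pt "0 0 -0.04 0 0 0" --pt "0 0 -0.08 0 0 0" --pt "0 0 -0.08 0 0 0" --pt "0 0 -0.08 0 0 0" --pt "0 0 0 0 0 0"

```text
time: 40.8
tool_pos: [520.6, -21.3, 156.6]
ee_rot: [3.135, 0.005, 2.207]
force: [-0.7, 0.7, -0.9]
width: 10.3
```

Run:
```python
from h import *
delta([545.7,278,150],cuprot(0,103.7)); solids()
```

```text
now [520.6 -21.3 156.6] z [ 0.008 -0.    -1.   ] j [-0.1   0.39  1.97  0.    0.77 -0.74] F [-0.7  0.7 -0.9] w 10.3 t 40.8
 d tool mm [225.8 198.    6.8] rot [0.007 0.003 0.397]
[550.7 -60.2  14. ] 121.5 127.2
[470.3   2.9  14. ] 57.2 137.5
[ 613.8 -143.    14. ] 17.3 3.0
```

carry_out --pt "0.05 0.044 0 0 0 0.03" --pt "0.055 0.04 0 0 0 0.03" --pt "0.06 0.04 0 0 0 0.03" --pt "0.06 0.04 0 0 0 0.03" --pt "0.06 0.04 0 0 0 0.03"

```text
time: 41.35
tool_pos: [535.8, 154.5, 150.8]
ee_rot: [-3.14, -0.001, 1.904]
force: [-0.2, -0.3, -0.3]
width: 10.8
```

Run:
```python
from h import *
delta([545.7,278,150],cuprot(0,103.7)); solids()
```

```text
now [535.8 154.5 150.8] z [-0.001  0.    -1.   ] j [ 0.23  0.45  1.89  0.    0.8  -0.11] F [-0.2 -0.3 -0.3] w 10.8 t 41.35
 d tool mm [113.4  49.8   0.8] rot [-0.001 -0.001  0.095]
[790.9 198.2  14. ] 116.9 124.4
[550.6 110.1  14. ] 116.5 109.7
[599.4 299.7  14. ] 54.2 102.8
[456.8  19.6  14. ] 17.7 138.3
```

carry_out --pt "0.06 0.03 0 0 0 0.048" --pt "0.07 0.03 0 0 0 0" --pt "0.07 0.03 0 0 0 0" --pt "0.025 0.005 0.06 0 0 0" --pt "0 0 0.08 0 0 0"

```text
time: 41.9
tool_pos: [553.7, 277.0, 81.6]
ee_rot: [3.138, -0.001, 1.813]
force: [-0.2, -0.4, -1.5]
width: 10.5
```

Run:
```python
from h import *
delta([545.7,276,14],cuprot(0,103.7)); solids()
```

```text
now [553.7 277.   81.6] z [ 0.003  0.002 -1.   ] j [0.41 0.61 1.8  0.   0.73 0.17] F [-0.2 -0.4 -1.5] w 10.5 t 41.9
 d tool mm [ 0.8 -8.3 67.6] rot [ 0.004 -0.002  0.003]
[559.6 259.9  14. ] 87.3 101.2
[597.8 298.1  14. ] 53.9 102.0
[822.9 193.4  14. ] 51.1 159.6
[789.6 252.9  14. ] 25.3 120.3
```

carry_out --pt "0.001 -0.017 0.03 0 0 0" --pt "0 0 0.05 0 0 0" --pt "0 0 0.04 0 0 0" --pt "0 0 0.016 0 0 0" --pt "0 0 0 0 0 0"

```text
time: 42.45
tool_pos: [543.8, 272.3, 13.0]
ee_rot: [-3.14, -0.0, 1.811]
force: [-0.5, -0.5, -0.7]
width: 10.9
```

carry_out --pt "0 0 0 0 0 0" --pt "0 0 0 0 0 0" --pt "0 0 0 0 0 0" --pt "0 0 -0.04 0 0 0" --pt "0 0 -0.08 0 0 0" --fingers 36

```text
time: 42.95
tool_pos: [542.9, 272.1, 72.7]
ee_rot: [-3.138, 0.0, 1.811]
force: [0.4, 0.8, 0.1]
width: 35.7
```

carry_out --pt "0 0 -0.08 0 0 0" --pt "0 0 -0.08 0 0 0" --pt "0 0 -0.06 0 0 0"

```text
time: 43.25
tool_pos: [545.0, 273.0, 187.1]
ee_rot: [3.138, -0.001, 1.811]
force: [-0.1, 1.1, -0.2]
width: 35.8
```

Run:
```python
from h import *
delta([470.5,3,180],cuprot(0,137.4)); solids()
```

```text
now [545.  273.  187.1] z [ 0.003  0.002 -1.   ] j [0.41 0.47 1.74 0.   0.93 0.17] F [-0.1  1.1 -0.2] w 35.8 t 43.25
 d tool mm [-244.6 -136.6    6.4] rot [ 0.003 -0.    -0.587]
[825.6 218.6  14. ] 141.3 96.9
[541.7 284.8  14. ] 51.9 103.8
[599.6 297.4  14. ] 53.4 101.7
[473.1  -1.3  14. ] 20.3 138.3
```

Two are in. Now the third.

carry_out --pt "-0.08 -0.045 0 0 0 0" --pt "-0.08 -0.045 0 0 0 0" --pt "-0.08 -0.045 0 0 0 0" --pt "-0.08 -0.045 0 0 0 0" --pt "-0.08 -0.045 0 0 0 0" --fingers 45

```text
time: 43.8
tool_pos: [482.1, 50.3, 184.1]
ee_rot: [3.14, -0.0, 1.812]
force: [0.4, -0.9, -0.0]
width: 45.0
```

carry_out --pt "-0.08 -0.045 0 0 0 -0.073" --pt "0 0 0 0 0 -0.073" --pt "0 0 0 0 0 -0.073" --pt "0 0 0 0 0 -0.073" --pt "0 0 0 0 0 0"

```text
time: 44.3
tool_pos: [472.1, 12.5, 183.9]
ee_rot: [3.14, 0.0, 2.381]
force: [0.1, -0.3, -0.5]
width: 45.1
```

Run:
```python
from h import *
delta([470.5,3,50],cuprot(0,137.4)); solids()
```

```text
now [472.1  12.5 183.9] z [ 0.001  0.001 -1.   ] j [-0.04  0.3   2.04  0.    0.8  -0.85] F [ 0.1 -0.3 -0.5] w 45.1 t 44.3
 d tool mm [ -5.3  -8.2 133.9] rot [ 0.001  0.    -0.018]
[647.7 -99.2  14. ] 74.6 85.5
[470.1   1.9  14. ] 57.7 135.5
[540.8 284.1  14. ] 57.9 103.4
```

carry_out --pt "-0.01 -0.016 0.03 0 0 -0.004" --pt "0 0 0.08 0 0 0" --pt "0 0 0.08 0 0 0" --pt "0 0 0.06 0 0 0"

```text
time: 44.75
tool_pos: [469.8, 3.6, 57.1]
ee_rot: [3.141, -0.0, 2.381]
force: [0.5, 0.1, -0.3]
width: 44.6
```

Run:
```python
from h import *
delta([470.3,2.5,7.5],cuprot(0,137)); solids()
```

```text
now [469.8   3.6  57.1] z [ 0.     0.001 -1.   ] j [-0.06  0.51  2.15  0.    0.48 -0.87] F [ 0.5  0.1 -0.3] w 44.6 t 44.75
 d tool mm [-1.1 -0.5 49.6] rot [ 0.001 -0.    -0.011]
[469.5   3.2  14. ] 60.8 138.3
[623.1 -13.   14. ] 41.3 171.0
```

carry_out --pt "0 0 0.04 0 0 0" --pt "0 0 0.04 0 0 0" --pt "0 0 0.02 0 0 0" --pt "0 0 0 0 0 0"

```text
time: 45.2
tool_pos: [469.8, 3.6, 8.2]
ee_rot: [-3.141, -0.001, 2.384]
force: [0.4, 0.0, -0.1]
width: 45.2
```

carry_out --pt "0 0 0 0 0 0" --pt "0 0 0 0 0 0" --pt "0 0 0 0 0 0" --pt "0 0 0 0 0 0" --pt "0 0 0 0 0 0" --fingers 0

```text
time: 45.7
tool_pos: [470.9, 3.5, 9.8]
ee_rot: [3.14, 0.001, 2.385]
force: [-1.9, 0.8, 10.1]
width: 12.7
```

carry_out --pt "0 0 -0.04 0 0 0" --pt "0 0 -0.08 0 0 0" --pt "0 0 -0.08 0 0 0" --pt "0 0 -0.08 0 0 0" --pt "0 0 -0.02 0 0 0"

```text
time: 46.2
tool_pos: [472.2, 3.3, 163.1]
ee_rot: [3.137, 0.005, 2.386]
force: [0.1, 1.2, -0.0]
width: 12.6
```

Run:
```python
from h import *
delta([492,264,150],cuprot(0,103.7)); solids()
```

```text
now [472.2   3.3 163.1] z [ 0.007  0.    -1.   ] j [-0.06  0.32  2.07  0.    0.74 -0.87] F [ 0.1  1.2 -0. ] w 12.6 t 46.2
 d tool mm [164.5 203.2  13.4] rot [0.006 0.003 0.576]
[531.5 -50.6  14. ] 128.7 137.4
[545.  268.1  14. ] 27.3 104.7
```

carry_out --pt "0.055 0.068 0 0 0 0" --pt "0.055 0.068 0 0 0 0" --pt "0.055 0.068 0 0 0 0" --pt "0.055 0.068 0 0 0 0" --pt "0.055 0.068 0 0 0 0.072"

```text
time: 46.75
tool_pos: [486.0, 221.2, 157.9]
ee_rot: [-3.141, -0.001, 2.248]
force: [1.6, 0.1, -0.4]
width: 12.5
```

carry_out --pt "0.055 0.04 0 0 0 0.072" --pt "0 0 0 0 0 0.072" --pt "0 0 0 0 0 0.072" --pt "0 0 0 0 0 0"

```text
time: 47.15
tool_pos: [484.3, 253.5, 157.8]
ee_rot: [-3.141, -0.0, 1.814]
force: [0.4, 0.2, -0.4]
width: 12.6
```

Run:
```python
from h import *
delta([491,264,60],cuprot(0,103.7)); solids()
```

```text
now [484.3 253.5 157.8] z [-0.001  0.    -1.   ] j [0.43 0.43 1.91 0.   0.81 0.18] F [ 0.4  0.2 -0.4] w 12.6 t 47.15
 d tool mm [ 8.5  9.1 97.8] rot [-0.001 -0.     0.004]
[503.2 174.7  14. ] 119.5 104.5
[804.1 177.4  14. ] 87.4 118.1
[541.2 285.   14. ] 53.6 102.4
[599.1 297.8  14. ] 53.4 100.0
```

carry_out --pt "0.017 0.018 0.04 0 0 0" --pt "0 0 0.08 0 0 0" --pt "0 0 0.076 0 0 0" --pt "0 0 0.05 0 0 0" --pt "0 0 0 0 0 0"

```text
time: 47.7
tool_pos: [489.5, 262.5, 32.6]
ee_rot: [-3.136, 0.0, 1.82]
force: [-0.7, -0.9, 0.3]
width: 12.9
```

Run:
```python
from h import *
delta([491,264,11],cuprot(0,103.7))
```

```text
now [489.5 262.5  32.6] z [-0.005 -0.002 -1.   ] j [0.44 0.63 1.96 0.   0.56 0.19] F [-0.7 -0.9  0.3] w 12.9 t 47.7
 d tool mm [ 1.1  2.  21.6] rot [-0.005  0.     0.01 ]
```

carry_out --pt "0.002 0.004 0.025 0 0 0.004" --pt "0 0 0.018 0 0 0" --pt "0 0 0 0 0 0"

```text
time: 48.0
tool_pos: [493.4, 265.3, 14.0]
ee_rot: [3.141, -0.001, 1.809]
force: [-0.0, 0.6, -0.0]
width: 12.2
```

carry_out --pt "0 0 0 0 0 0" --pt "0 0 0 0 0 0" --pt "0 0 0 0 0 0" --pt "0 0 -0.04 0 0 0" --pt "0 0 -0.08 0 0 0" --fingers 36

```text
time: 48.5
tool_pos: [491.8, 264.6, 73.2]
ee_rot: [-3.138, 0.0, 1.808]
force: [0.5, 0.7, 0.4]
width: 36.1
```

carry_out --pt "0 0 -0.08 0 0 0" --pt "0 0 -0.08 0 0 0" --pt "0 0 -0.08 0 0 0"

```text
time: 48.8
tool_pos: [493.1, 265.1, 196.4]
ee_rot: [3.141, -0.001, 1.809]
force: [0.7, 0.1, -0.4]
width: 36.3
```

Run:
```python
from h import *
delta([630,-60,230],cuprot(0,90)); solids()
```

```text
now [493.1 265.1 196.4] z [ 0.001  0.001 -1.   ] j [0.44 0.39 1.84 0.   0.9  0.2 ] F [ 0.7  0.1 -0.4] w 36.3 t 48.8
 d tool mm [-348.2   56.5  -33.8] rot [ 0.001 -0.001  0.238]
[809.2 212.   14. ] 151.9 119.7
[493.8 265.2  14. ] 52.1 101.1
[542.1 284.1  14. ] 51.7 101.6
[600.3 297.   14. ] 51.9 100.7
```

All three standoffs are in the kit tray. Now the knocked brush.

carry_out --pt "-0.09 0.014 -0.012 0 0 0" --pt "-0.09 0.014 -0.012 0 0 0" --pt "-0.09 0.014 -0.012 0 0 0" --pt "-0.09 0.014 -0.012 0 0 0" --pt "-0.09 0.014 -0.012 0 0 0" --fingers 85

```text
time: 49.35
tool_pos: [580.7, 53.0, 224.9]
ee_rot: [3.14, -0.001, 1.809]
force: [1.8, 0.8, -0.4]
width: 85.2
```

carry_out --pt "-0.09 0.014 0 0 0 0.06" --pt "-0.09 0.014 0 0 0 0.06" --pt "-0.04 0.014 0 0 0 0" --pt "0 0 0 0 0 0"

```text
time: 49.75
tool_pos: [617.6, -54.2, 224.2]
ee_rot: [3.141, -0.0, 1.565]
force: [0.3, 0.4, -0.4]
width: 85.0
```

Run:
```python
from h import *
delta([630,-60,230],cuprot(0,90))
m=optics.camera_model("wrist"); i=optics.camera("wrist"); h=hsv(i); brush(m,h); cv2.imwrite("pics/w16.png",i)
c=blobs(cv2.inRange(h,(45,100,40),(85,255,255)),100)[0]
vx,vy,x0,y0=cv2.fitLine(c,cv2.DIST_HUBER,0,.01,.01).ravel(); l=onz(m,[[x0,y0],[x0+20*vx,y0+20*vy]],28); d=l[1]-l[0]; print("line",l.round(1).tolist(),np.degrees(np.arctan2(d[1],d[0])))
```

```text
now [617.6 -54.2 224.2] z [ 0.001  0.    -1.   ] j [-0.14  0.44  1.68  0.    1.02 -0.13] F [ 0.3  0.4 -0.4] w 85.0 t 49.75
 d tool mm [-5.7 12.4 -5.7] rot [ 0.001 -0.    -0.005]
green [[592.7, -16.6], [629.8, -16.8], [630.2, -165.4], [588.4, -165.1]]
cork [[600.8, -240.7], [615.3, 15.6], [682.3, 12.3], [682.0, -245.8]]
line [[605.3, -88.4, 28.0], [607.5, -63.1, 28.0]] 85.16223514250207
```

View pics/w16.png

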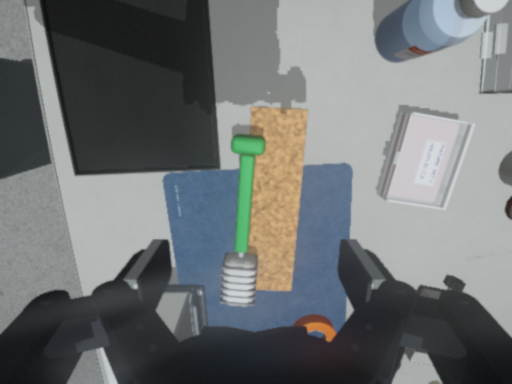

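The brush has been knocked off the pad: knob at (248,145), head at (238,278), shifted about −34 mm in x and −21 mm in y but still parallel. I'll re-grasp it at (604.5,−100) and put it back on the pad.

Run:
```python
from h import *
delta([604.5,-100,50],cuprot(0,85.2))
```

```text
now [617.  -52.5 224.2] z [ 0.     0.001 -1.   ] j [-0.13  0.44  1.68  0.    1.02 -0.13] F [0.5 0.6 0.2] w 85.1 t 49.8
 d tool mm [-47.7 -12.4 174.1] rot [ 0.    -0.001  0.079]
```

carry_out --pt "-0.048 -0.012 0.03 0 0 0" --pt "-0.048 -0.0127 0.07 0 0 0.0395" --pt "0 0 0.09 0 0 0" --pt "0 0 0.09 0 0 0" --pt "0 0 0.06 0 0 0"

```text
time: 50.3
tool_pos: [602.9, -97.7, 51.7]
ee_rot: [-3.14, -0.001, 1.49]
force: [-0.2, 0.3, 0.6]
width: 85.2
```

Run:
```python
from h import *
delta([604.5,-100,7.5],cuprot(0,85.2))
m=optics.camera_model("wrist"); h=hsv(optics.camera("wrist")); brush(m,h)
```

```text
now [602.9 -97.7  51.7] z [-0.002  0.001 -1.   ] j [-0.21  0.65  1.82  0.    0.67 -0.13] F [-0.2  0.3  0.6] w 85.2 t 50.3
 d tool mm [-2.3  1.8 44.2] rot [-0.002 -0.001  0.003]
green [[592.4, -15.6], [631.3, -18.8], [625.2, -167.5], [575.4, -163.5]]
cork [[615.4, 16.2], [682.0, 11.3], [691.6, -252.3], [595.4, -243.1]]
```

carry_out --pt "-0.004 0.003 0.04 0 0 0" --pt "0 0 0.03 0 0 0" --pt "0 0 0.018 0 0 0" --pt "0 0 0 0 0 0"

```text
time: 50.75
tool_pos: [605.3, -100.5, 9.6]
ee_rot: [-3.141, -0.001, 1.49]
force: [-0.6, -0.7, -0.3]
width: 84.4
```

carry_out --pt "0 0 0 0 0 0" --pt "0 0 0 0 0 0" --pt "0 0 0 0 0 0" --pt "0 0 0 0 0 0" --pt "0 0 0 0 0 0" --fingers 0

```text
time: 51.25
tool_pos: [606.0, -101.2, 10.6]
ee_rot: [3.141, -0.001, 1.489]
force: [-1.4, -0.1, 5.8]
width: 16.8
```

carry_out --pt "0 0 0 0 0 0" --pt "0 0 -0.03 0 0 0" --pt "0 0 -0.05 0 0 0" --pt "0 0 0 0 0 0"

```text
time: 51.65
tool_pos: [607.7, -101.6, 53.5]
ee_rot: [3.137, -0.0, 1.489]
force: [0.2, -1.0, -0.2]
width: 16.7
```

Run:
```python
from h import *
delta([642,-86,14],cuprot(0,85.5))
```

```text
now [ 607.7 -101.6   53.5] z [ 0.004 -0.    -1.   ] j [-0.22  0.65  1.82  0.    0.67 -0.13] F [ 0.2 -1.  -0.2] w 16.7 t 51.65
 d tool mm [18.3 32.7 39.7] rot [ 0.004 -0.    -0.003]
```

carry_out --pt "0.018 0.032 0 0 0 0" --pt "0.0186 0.033 0.03 0 0 0" --pt "0 0 0.03 0 0 0" --pt "0 0 0 0 0 0"

```text
time: 52.05
tool_pos: [638.1, -85.1, 18.2]
ee_rot: [-3.138, -0.001, 1.49]
force: [0.2, -0.4, -0.9]
width: 17.0
```

Run:
```python
from h import *
delta([642,-86,13],cuprot(0,85.5))
```

```text
now [638.1 -85.1  18.2] z [-0.003  0.001 -1.   ] j [-0.18  0.73  1.75  0.    0.66 -0.1 ] F [ 0.2 -0.4 -0.9] w 17.0 t 52.05
 d tool mm [-0.6  4.   5.2] rot [-0.003 -0.001 -0.002]
```

carry_out --pt "0 0.007 0.004 -0.001 0 0" --pt "0 0 0.005 0 0 0" --pt "0 0 0.003 0 0 0" --pt "0 0 0 0 0 0"

```text
time: 52.45
tool_pos: [643.1, -85.9, 14.2]
ee_rot: [3.139, -0.001, 1.489]
force: [-0.6, -0.5, -0.9]
width: 16.7
```

carry_out --pt "0 0 0.002 0 0 0" --pt "0 0 0 0 0 0"

```text
time: 52.65
tool_pos: [643.1, -85.8, 13.2]
ee_rot: [3.139, -0.001, 1.489]
force: [0.5, -0.1, -1.9]
width: 16.6
```

carry_out --pt "0 0 0.003 0 0 0" --pt "0 0 0 0 0 0"

```text
time: 52.85
tool_pos: [643.1, -85.7, 11.5]
ee_rot: [3.14, -0.001, 1.489]
force: [0.5, 0.6, -0.6]
width: 17.1
```

carry_out --pt "0 0 0 0 0 0" --pt "0 0 0 0 0 0" --pt "0 0 0 0 0 0" --pt "0 0 0 0 0 0" --pt "0 0 0 0 0 0" --fingers 85

```text
time: 53.35
tool_pos: [643.2, -85.8, 11.6]
ee_rot: [3.139, -0.001, 1.489]
force: [0.3, -0.7, -0.2]
width: 85.3
```

carry_out --pt "0 0 -0.04 0 0 0" --pt "0 0 -0.08 0 0 0" --pt "0 0 -0.09 0 0 0" --pt "0 0 -0.09 0 0 0" --pt "0 0 -0.09 0 0 0"

```text
time: 53.85
tool_pos: [642.4, -85.8, 208.4]
ee_rot: [3.14, -0.001, 1.489]
force: [0.5, -0.3, 0.6]
width: 84.9
```

Run:
```python
from h import *
delta([630,-60,230],cuprot(0,90))
w=optics.camera("wrist"); m=optics.camera_model("wrist"); brush(m,hsv(w)); s=optics.camera("side")[130:350,140:350]
cv2.imwrite("pics/end.png",np.hstack([w[:,:420],cv2.resize(s,(367,384),interpolation=3)]))
```

```text
now [642.4 -85.8 208.4] z [ 0.002  0.001 -1.   ] j [-0.18  0.5   1.63  0.    1.01 -0.1 ] F [ 0.5 -0.3  0.6] w 84.9 t 53.85
 d tool mm [ 24.8 -14.5 -21.6] rot [ 0.002 -0.001 -0.081]
green [[645.4, -23.7], [662.0, -25.1], [652.1, -156.6], [633.6, -155.0]]
green [[636.4, -1.7], [674.4, -4.8], [673.2, -22.8], [634.7, -19.6]]
cork [[591.0, -243.7], [620.7, 17.2], [689.1, 11.6], [674.7, -251.3]]
```

View pics/end.png

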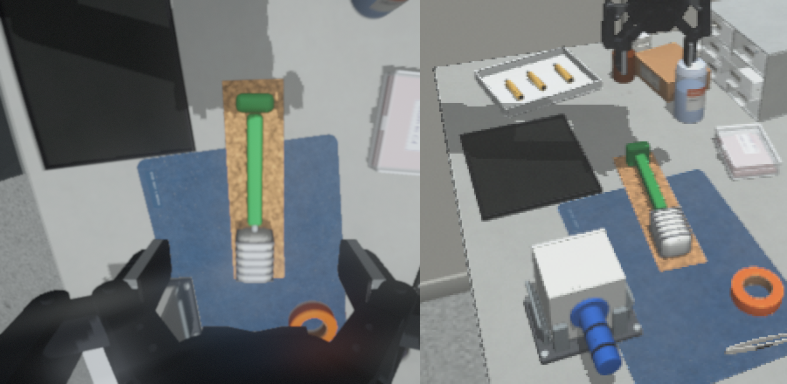

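Everything stands as wanted: brush centred on its pad, cup in its cradle, three standoffs flat in the kit tray, and the bystanders unmoved. I'll hand in.

```bash
python3 -c "
from rig import job_done; print(job_done())"
```

```text
the job is handed in; nothing more can be done
None
```

I handed the job in at about 54 s of the 210 s limit. All steps were carried out as far as my checks show; the hand-in gave no verdict.

- **Tipping:** I turned the cup over onto the black tray and lifted it. Three standoffs were present. The farthest measured about 79 mm from the mouth centre, too near the 80 mm limit, so I lowered the cup again centred over the heap (all within about 45 mm) and lifted it straight up once more.
- **Cup:** It went back into its cradle and was let go. The first push with the brush slid it about 5 mm back. It ended against the end stops, by my estimate about 2 mm behind its place (limit 6 mm).
- **Brushing:** The brush went in three times, drawn back about 70 mm in between. Contact with the cup floor is confirmed by force only on the third push, at 38 N. From the arm positions, the first two pushes came within about 2 and 6 mm of that depth.
- **Brush:** It was knocked off its pad while I was moving the standoffs. I picked it up and laid it back, within a few millimetres of the pad's centre.
- **Standoffs:** All three lie flat in the kit tray. One was nudged by the gripper during an earlier pick, and I had to push it clear of its neighbour before I could grip it.

The last pictures show the cup seated, the brush on its pad, three standoffs in the kit tray and the tipping tray empty. The bottle, jar and tape look to be where they started. The gripper was open and clear of everything. I viewed 18 pictures, four over the budget of 14.

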